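# Set the last eggs in the pan and cover it

## Task

Move the two eggs standing on the black rests into the two empty dimples of the pan's insert, one each, point down as they stand now and about upright, setting them down gently without cracking them or disturbing the egg already there. Then put the steel lid squarely on the pan so that it lies fully down on the rim, and let go. Leave the shaker, the scoop and the portion cups where they are.

Things in the scene. Friction and masses are not known exactly. Their poses are not given: they have to be found in the camera images.
- egg_a_center (a point): The nearer brown hen's egg, 55 mm tall, 43 mm across (widest 6 mm above half height), 58 g, standing point down in a dimpled black rubber rest (70 x 70 x 11 mm, fixed). Point: the egg's centre, half-way up, 29 mm above the table; z up. Fragile: cracks at 20 N from each finger or at a 10 N knock or push against anything. Hold it with 4 to 8 N, at or just above its centre; lower it to its seated height before letting go (never let it fall 1 cm).
- egg_b_center (a point): The farther brown hen's egg, 55 mm tall, 43 mm across (widest 6 mm above half height), 58 g, standing point down in a dimpled black rubber rest (70 x 70 x 11 mm, fixed). Point: the egg's centre, half-way up, 29 mm above the table; z up. As fragile as the nearer one.
- egg_set_center (a point): A third such egg, already seated in one of the pan's three dimples; point: its centre. To be left as it is.
- pocket0_top (a point): The dimple that holds the third egg, like the two others; point: centre of its mouth. Which of the three in the row is taken varies.
- pocket1_top (a point): An empty dimple, in the middle of a 77 x 138 mm section of grey pulp insert on the pan's floor, long side across the pan: an eight-sided 45 degree funnel, 33 mm across at the mouth, 9 mm deep. Point: centre of the mouth, 13 mm above the table; z up. An egg seated in it has its centre 18 mm above this point. The three dimples stand in a row along the pan, 79 mm apart.
- pocket2_top (a point): The other empty dimple, the same; point: centre of its mouth, 13 mm above the table. An egg seated in it has its centre 18 mm above this point.
- pan_rim (a point): Open steel pan (fixed), 265 mm long (x) by 162 mm wide (y) over its rim, 65 mm high, opening 245 x 142 mm, on the table left or right of the eggs. Point: centre of the opening, level with the rim's top; x along its length, z up. A seated egg's top is 6 mm below the rim; from a dimple's centre to each long wall is 71 mm.
- lid_handle (a point): Steel lid, 360 g, 277 x 174 mm, flat on the table on the other side. Its 12 mm flared skirt goes over the outside of the pan's rim with 3 mm play. Point: centre of its black bar handle, 55 mm above the skirt's foot, 40 mm above the plate; bar 14 mm thick (x), 100 mm long (y), 16 mm tall. x along the lid's length. On the pan it is 43 mm above pan_rim, lid along the pan either way round.
- shaker: A glass shaker jar, 56 mm across, 110 mm tall, a bystander; origin at the centre of its underside.
- portion_cups: A stack of white plastic portion cups, 70 mm across, 75 mm tall, a bystander; origin at the centre of its underside.
- scoop: A steel scoop with a black handle, about 260 mm long, lying down, a bystander; origin under the neck between handle and bowl.
Mind the look-alikes: they are no part of the job. What is shaped like the part that bears egg_set_center but yellow is not meant.

How it is judged (in metres and radians):
On the way:
1. both eggs stand in the two empty dimples, let go and at rest (((horizontal distance between egg_a_center and pocket1_top below 0.012 m and z of egg_a_center in the frame of pocket1_top between 0.012 and 0.0215 m and angle between each of egg_a_center, egg_b_center's own z axis and vertical below 0.5 rad and horizontal distance between egg_b_center and pocket2_top below 0.012 m and z of egg_b_center in the frame of pocket2_top between 0.012 and 0.0215 m) or (horizontal distance between egg_a_center and pocket2_top below 0.012 m and z of egg_a_center in the frame of pocket2_top between 0.012 and 0.0215 m and angle between each of egg_a_center, egg_b_center's own z axis and vertical below 0.5 rad and horizontal distance between egg_b_center and pocket1_top below 0.012 m and z of egg_b_center in the frame of pocket1_top between 0.012 and 0.0215 m)) and contact force between each of egg_a, egg_b and the fingers below 0.1 N and linear speed of each of egg_a, egg_b below 0.02 m/s), for 0.2 s.
At the end, for the whole second after the job is handed in: The two eggs stand upright in the two formerly empty dimples (within 12 mm, tilt under 0.5 rad), the third egg still in its own; the lid lies level on the rim, within 7 mm and 0.08 rad of square, handle 38 to 45.5 mm above the rim; all released and at rest (all of step 1 and horizontal distance between egg_set_center and pocket0_top below 0.012 m and z of egg_set_center in the frame of pocket0_top between 0.012 and 0.0215 m and angle between egg_set_center's own z axis and vertical below 0.5 rad and x of lid_handle in the frame of pan_rim between -0.007 and 0.007 m and y of lid_handle in the frame of pan_rim between -0.007 and 0.007 m and z of lid_handle in the frame of pan_rim between 0.038 and 0.0455 m and angle between lid_handle's own z axis and vertical below 0.03 rad and angle between the x axis of lid_handle and the x axis of pan_rim, either way round below 0.08 rad and linear speed of lid below 0.02 m/s); the robot touches nothing.
It fails at once if an egg squeezed by the fingers hard enough to crack (40 N in all) (contact force between any of egg_a, egg_b and the fingers above 40 N).
It fails at once if an egg let fall by more than 1 cm (0.5 m/s), or knocked or pressed with more than 10 N against a pocket, the pan, the table or another egg (((contact force between egg_a and the fingers below 0.05 N and linear speed of egg_a above 0.5 m/s and height (world z) of egg_a_center below 0.1 m) or (contact force between egg_b and the fingers below 0.05 N and linear speed of egg_b above 0.5 m/s and height (world z) of egg_b_center below 0.1 m)) or (contact force between any of egg_a, egg_b and pocket0 above 10 N or contact force between any of egg_a, egg_b and pocket1 above 10 N or contact force between any of egg_a, egg_b and pocket2 above 10 N or contact force between any of egg_a, egg_b and pan above 10 N or contact force between any of egg_a, egg_b and table above 10 N or contact force between any of egg_a, egg_b and egg_set above 10 N or contact force between egg_a and egg_b above 10 N)).
It fails at once if the egg that was already in the pan shifted by more than 10 mm (distance of egg_set_center from where it was at the start of the episode above 0.01 m).
It fails at once if the lid pressed or dropped on an egg (more than 5 N) (contact force between any of egg_a, egg_b, egg_set and lid above 5 N).
It fails at once if the shaker, the scoop or the portion cups moved by more than 30 mm (distance of any of shaker, scoop, portion_cups from where it was at the start of the episode above 0.03 m).
It also fails if it takes over 67 s, if anything falls off the work surface, if the arm or the gripper's body presses on something with over 40 N, if the wrist force passes 120 N, or if a joint passes its speed limit or range.

## Robot

A 6-joint arm with a two-finger parallel gripper is mounted at the origin on the work surface. World frame = base frame: x ahead of the robot, y to its left, z up, the work surface at z = 0. Lengths are in mm, angles in degrees, forces in N, time in s.
With the tool pointing down it reaches from about 300 to 850 mm from the base axis. Payload 4.2 kg.
Tool frame: the origin (TCP) lies midway between the tips of the shut fingers; the grasp point (between the pads) lies env.grip_depth behind it (env.grip_depth is the distance from the TCP to the grasp point, in mm); z points along the fingers, y is the direction in which the jaws open and shut (so a half turn about z gives the same grasp; the last joint's range is limited). The gripper opens to 91 mm and grips with 3 to 60 N. Pads are 32 mm wide; open, the fingers measure 118 mm over their backs; the gripper's body (76 mm by 178 mm) begins 60 mm behind the grasp point.
Start: joints at [68.067, 18.312, 89.639, -0, 72.044, -1.146], TCP at [204.067, 537.587, 213.976] pointing down, gripper open.
Joint ranges: [-177.97, 177.97], [-48.28, 115.42], [12.27, 149.76], [-77.06, 257.06], [2.81, 150.46], [-146.56, 146.56]. Speed limits (degrees/s): [147.25, 147.25, 180, 180, 180, 180].

## Interface

Orientations are given as [roll, pitch, yaw] about the fixed x, y, z axes, in that order (R = Rz(yaw) Ry(pitch) Rx(roll)).
In Python, from workcell import env, cams, spotter gives the robot as it stands.
- The arm moves only by the tool apply_moves, never from a script. Its argument "plan" is a list of rows, each an object with "jaw": the closure, from 0 (fully open) to 1 (shut); "delta_pos": the shift along the tool's x, y, z in mm, a list of three; "spin": the turn about the tool's z in rad. In form: [{"jaw": jaw, "delta_pos": [dx, dy, dz], "spin": spin}, ...]. A call has exactly 8 rows; each row is the pose to reach, as a shift and turn from the pose measured when the call began, along the tool's axes at that moment; what a row does not reach only later rows make up. A row lasts 1/8 s, in which the tool goes at most 62.5 mm and 10.7 degrees, less where a joint would pass 70% of its speed; a pose out of reach is approached as far as the arm can. A call with a gripper value outside its range is refused whole. The fingers move at their own pace and stop on an object; "squeeze" is the grip in N (left out, the last holds). Time passes only in rows, so rows that repeat a pose let the fingers close, or fill a call up. It gives the time, the measured TCP pose, the force and the opening at its end, in the units of the state.
- env.state(): the state, without advancing time (a new reading comes with each control period).
- cams.grab_frame(name): name is "scene" or "side" or "wrist"; returns the picture (480x640x3 uint8, red, green, blue); there is no depth.
- cams.calibration(name): a dict with "camera_matrix" (3x3 intrinsics, pixels), "k1" (the pictures are not rectified: a ray, as slopes to the right and down, at radius r is drawn at 1 + k1 r^2 times it, then the intrinsics apply), "rvec" (rotation vector, rad) and "tvec" (3), from world to camera coordinates, as OpenCV has them. Camera axes: x right, y down, z forward; pixel columns grow to the right and rows downward; lengths in mm; the calibration is good to about 2 mm. A picture is of the moment at which its call begins: read the wrist's pose just before it. calibration takes no time and is no camera call; for the wrist camera it gives the pose at the moment of the call.
- env.job_done(): hands the job in, once; it reports no verdict.
Trained networks look in the newest picture that a camera, given by its name, has taken for a name from the list of things; names that differ only in an ending like _2 or _b are one class to them, and where a whole thing is asked for, a point or a joint stands for the part that bears it (a point fixed in the world has none). Each returns a list of dicts, best first, with "confidence" (0 to 1); they miss things now and then, are a little off and sometimes report something else, mostly with a low value. They report only what shows in the picture. A call takes as long as a camera call. They do not tell look-alikes from the thing itself.
- spotter.masks_of(camera, target): "region" (480x640 bool, what is visible of it) and "extent" ([left, top, right, bottom] in pixels, round what is visible of it).
The state is a dict: "time_s": time; "qpos": joint angles; "qvel": joint speeds; "effort": joint torques, N m; "ee_pos": TCP position; "ee_rot": TCP orientation; "force": force on the tool from outside, world axes, zero at the start; "torque": the same for the moment, N m; "gripper_width": finger opening in mm.
Only numpy, scipy, OpenCV 4.12 (cv2) and the standard library are available. Lean on these libraries where they do the work, as an engineer would, in place of code of your own. Each camera call takes 0.05 s, during which the arm holds its last target.

## Working session

There is one attempt and no reset: what is moved stays moved. The work goes in short steps, Python scripts to look and compute and a tool call to move; the robot and the scene stay as the last step left them, time stands still between calls to the robot, and variables do not carry over. Pictures are saved under pics/ and viewed, and the job is handed in when it is done.

Besides the shell and the picture viewer there is one more tool, called after "Call:" by a JSON object that holds its "fn" and its "kwargs", one argument or row to a line. apply_moves: Moves the arm, as the interface text tells. Its arguments: {"type":"object","properties":{"plan":{"type":"array"},"squeeze":{"type":"number"}},"required":["plan"]}

```bash
mkdir -p pics; ls; cat > h.py <<'E'
import numpy as np, cv2
from workcell import env, cams, spotter
def snap(n,f):
    im=cams.grab_frame(n); cv2.imwrite('pics/'+f,cv2.cvtColor(im,cv2.COLOR_RGB2BGR)); return im
def ray(c,u,v):
    K=np.array(c['camera_matrix']);x=(u-K[0,2])/K[0,0];y=(v-K[1,2])/K[1,1]
    rd=np.hypot(x,y);r=rd
    for _ in range(30): r=rd/(1+c['k1']*r*r)
    s=r/rd if rd>0 else 1
    R=cv2.Rodrigues(np.array(c['rvec'],float))[0];t=np.array(c['tvec'],float).ravel()
    d=R.T@np.array([x*s,y*s,1]);o=-R.T@t
    return o,d/np.linalg.norm(d)
def atz(c,u,v,z):
    o,d=ray(c,u,v); return o+d*(z-o[2])/d[2]
def proj(c,P):
    R=cv2.Rodrigues(np.array(c['rvec'],float))[0];t=np.array(c['tvec'],float).ravel()
    p=(R@np.atleast_2d(P).T).T+t; x=p[:,0]/p[:,2];y=p[:,1]/p[:,2];f=1+c['k1']*(x*x+y*y)
    K=np.array(c['camera_matrix']);return np.c_[K[0,0]*x*f+K[0,2],K[1,1]*y*f+K[1,2]]
E
python3 - <<'E'
from h import *
print(env.state(),env.grip_depth)
for n in ['scene','side','wrist']:
    snap(n,n+'0.png'); c=cams.calibration(n); R=cv2.Rodrigues(np.array(c['rvec'],float))[0]
    print(n,c, -R.T@np.array(c['tvec']).ravel())
E
```

```text
pics
{'time_s': 0.0, 'qpos': array([ 6.80666414e+01,  1.83504745e+01,  8.97072015e+01, -2.56826891e-04,
        7.20433191e+01, -1.14477266e+00]), 'qvel': array([ 0.08274786,  0.00933731, -0.03963565,  0.02261882, -0.01020849,
       -0.09973741]), 'effort': array([-1.78559738e-03, -4.12461877e+01, -2.31970650e+01,  7.25733046e-02,
        4.58965043e-02, -1.16104393e-04]), 'ee_pos': array([203.8781643 , 537.09455964, 213.12658648]), 'ee_rot': array([-1.79899020e+02, -1.77362350e-03,  1.59211492e+02]), 'force': array([ 0.1466973 , -0.02748524,  0.14332109]), 'torque': array([0.00096244, 0.01728875, 0.05495068]), 'gripper_width': 91.04616296277234} 18.8
scene {'camera_matrix': array([[563.49292975,   0.        , 308.83709238],
       [  0.        , 563.49292975, 241.41762102],
       [  0.        ,   0.        ,   1.        ]]), 'k1': -0.027110867180705402, 'rvec': array([ 2.02455344,  1.62476849, -0.5081649 ]), 'tvec': array([-128.17196301, -436.7270809 , 1374.93813723])} [1156.46485445 -145.69518985  859.63680038]
side {'camera_matrix': array([[607.32553218,   0.        , 320.01915554],
       [  0.        , 607.32553218, 245.39366341],
       [  0.        ,   0.        ,   1.        ]]), 'k1': -0.1248401674265385, 'rvec': array([ 2.29413741, -0.67633673,  0.29156242]), 'tvec': array([-487.71221181,  281.26149762,  971.642665  ])} [ 139.05472435 -657.06372054  899.99541711]
wrist {'camera_matrix': array([[395.6832036 ,   0.        , 325.46280045],
       [  0.        , 395.6832036 , 246.77621451],
       [  0.        ,   0.        ,   1.        ]]), 'k1': -0.06252560692255998, 'rvec': array([-2.38835682, -1.65040609, -0.23102599]), 'tvec': array([-575.00996014,  -31.92725095,  390.0987347 ])} [131.74162221 565.09229502 383.59831792]
```

View pics/scene0.png

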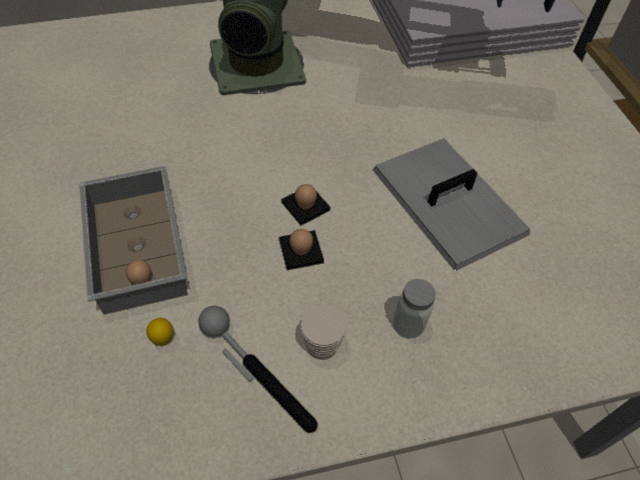

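View pics/side0.png

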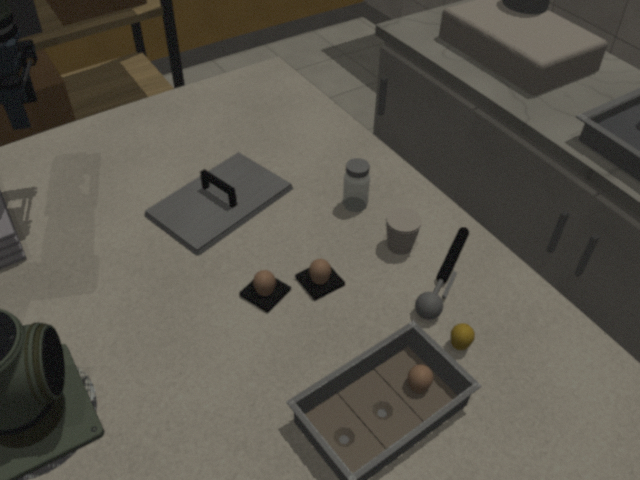

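View pics/wrist0.png

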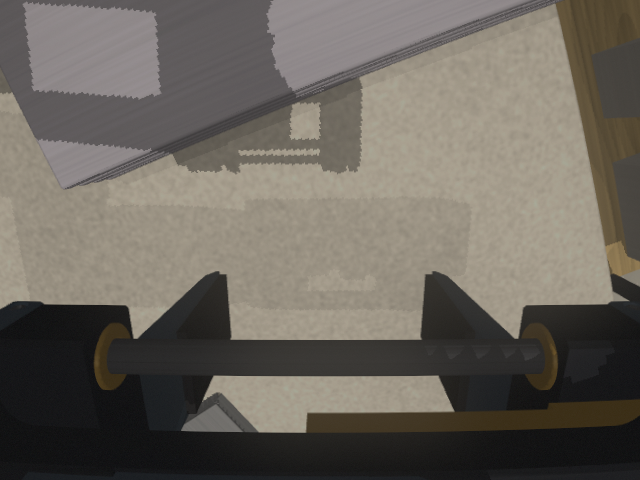

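The scene picture shows the pan at the left (rim corners about 82,184 / 165,170 / 187,288 / 95,300) and the seated brown egg at (139,271). The eggs on rests are at (306,196) and (301,241), and the lid's handle is at (452,186). The yellow ball at (160,331) lies outside the pan, so it is the decoy. I'll measure next.

```bash
python3 - <<'E'
from h import *
def tri(rs):
    A=np.zeros((3,3));b=np.zeros(3)
    for o,d in rs:
        M=np.eye(3)-np.outer(d,d);A+=M;b+=M@o
    p=np.linalg.solve(A,b); return p,[np.linalg.norm((np.eye(3)-np.outer(d,d))@(p-o)) for o,d in rs]
import json
ims={n:snap(n,n+'1.png') for n in ['scene','side']}
for tgt in ['egg_a_center','egg_set_center','lid_handle','pan_rim','shaker','portion_cups','scoop','pocket1_top']:
    for n in ['scene','side']:
        for r in spotter.masks_of(n,tgt):
            m=r['region'];ys,xs=np.nonzero(m)
            if r['confidence']<.3: continue
            print(tgt,n,round(r['confidence'],2),r['extent'],xs.mean().round(1),ys.mean().round(1),len(xs))
            np.save(f"m_{tgt}_{n}_{int(xs.mean())}.npy",m)
for n in ['scene','side']:
    im=cv2.cvtColor(ims[n],cv2.COLOR_RGB2BGR)
    crop={'scene':(60,150,150,170),'side':(280,310,220,170)}[n]
    x,y,w,h=crop
    cv2.imwrite(f'pics/{n}_pan.png',cv2.resize(np.clip(im[y:y+h,x:x+w]*1.6,0,255).astype(np.uint8),None,fx=3.5,fy=3.5,interpolation=cv2.INTER_CUBIC))
    x,y,w,h={'scene':(365,130,170,145),'side':(135,145,170,115)}[n]
    cv2.imwrite(f'pics/{n}_lid.png',cv2.resize(np.clip(im[y:y+h,x:x+w]*1.6,0,255).astype(np.uint8),None,fx=4,fy=4,interpolation=cv2.INTER_CUBIC))
E
```

```text
egg_a_center scene 0.76 [296.6, 185.3, 315.2, 209.2] 304.5 195.8 412
egg_a_center side 0.86 [255.2, 272.2, 275.7, 295.0] 264.3 282.2 475
egg_set_center scene 0.93 [148.6, 317.3, 172.3, 347.1] 159.8 331.3 606
egg_set_center scene 0.56 [124.3, 257.7, 150.2, 286.0] 138.0 271.8 539
egg_set_center side 0.89 [409.5, 365.2, 433.1, 393.0] 420.0 378.0 576
egg_set_center side 0.68 [448.4, 322.4, 474.0, 348.5] 461.7 335.8 544
lid_handle scene 0.85 [373.5, 139.6, 531.7, 267.9] 450.8 203.1 10567
lid_handle side 0.63 [311.3, 260.7, 329.8, 283.5] 320.3 270.8 466
lid_handle side 0.59 [143.2, 152.6, 294.1, 252.4] 217.3 202.3 7683
pan_rim scene 0.57 [78.4, 168.7, 185.9, 316.3] 126.2 239.8 5704
pan_rim side 0.7 [289.3, 321.3, 477.2, 479.0] 383.6 396.0 8065
shaker scene 0.98 [394.2, 281.3, 436.5, 341.3] 413.9 308.2 1786
shaker side 0.82 [341.1, 158.5, 370.8, 215.1] 355.6 185.3 1299
portion_cups scene 0.9 [300.8, 304.5, 345.0, 358.9] 322.6 330.5 1935
portion_cups side 0.63 [385.2, 206.3, 425.0, 255.6] 401.7 229.9 1393
scoop scene 0.68 [198.4, 306.1, 320.2, 433.0] 253.6 367.4 2734
scoop side 0.89 [413.2, 227.8, 466.8, 322.5] 442.3 279.5 1495
pocket1_top scene 0.95 [100.3, 223.0, 175.9, 270.0] 135.5 245.0 2466
pocket1_top side 0.92 [337.9, 370.2, 423.7, 448.3] 379.3 408.1 3308
pocket1_top side 0.52 [387.1, 204.0, 421.5, 256.3] 401.7 229.3 1399
```

View pics/scene_pan.png

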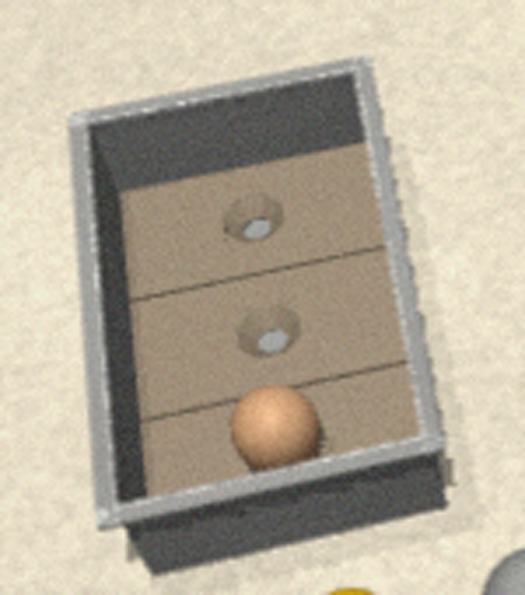

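View pics/side_pan.png

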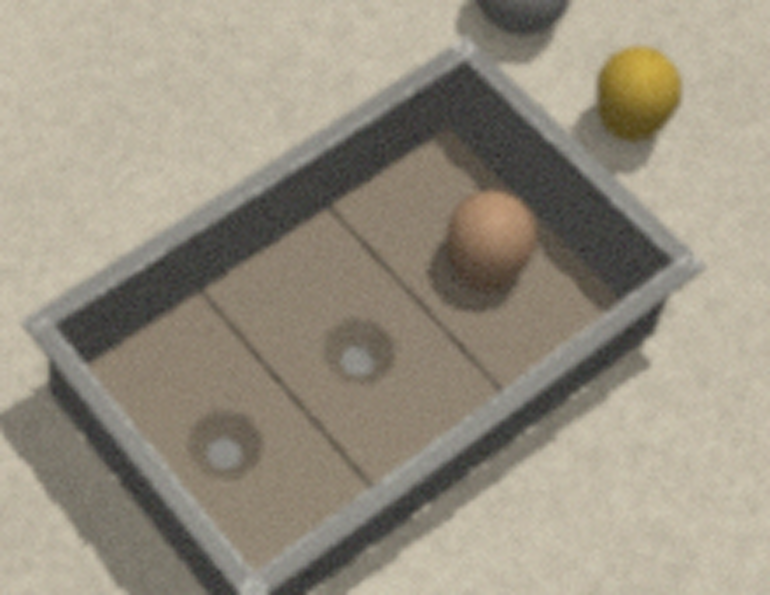

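View pics/scene_lid.png

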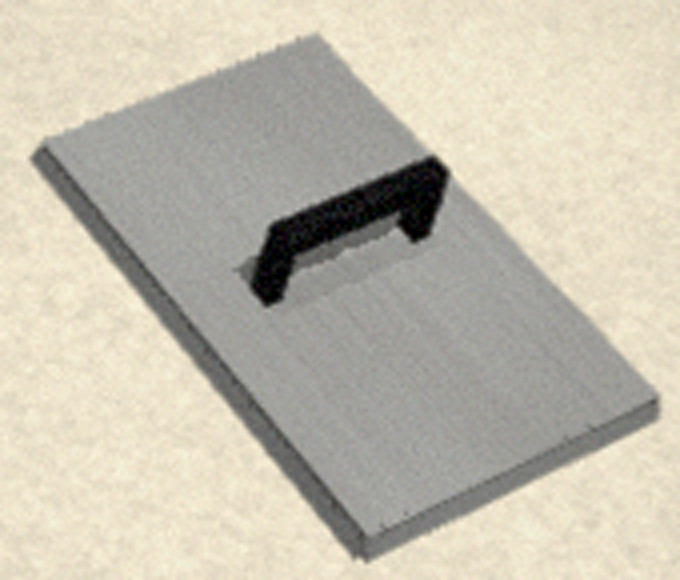

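View pics/side_lid.png

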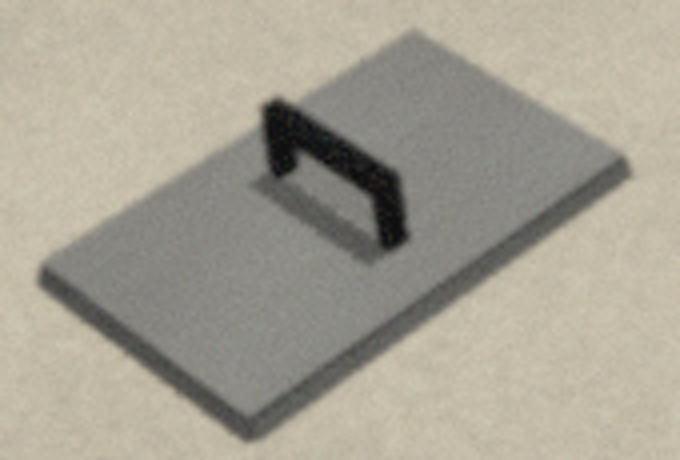

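Enlarged crops confirm the two empty dimples (scene 132,212 and 137,244; side 344,437 and 383,411). The seated egg is brown and inside the pan (scene 138,272), and the yellow one is outside it. I'll fit the poses.

```bash
cat > fit.py <<'E'
from h import *
from scipy.optimize import least_squares
C={n:cams.calibration(n) for n in ['scene','side']}
def rect(L,W,p,z):
    c,s=np.cos(p[2]),np.sin(p[2]);q=np.array([[1,1],[1,-1],[-1,-1],[-1,1]])*[L/2,W/2]
    return np.c_[q@np.array([[c,s],[-s,c]])+p[:2],np.full(4,z)]
def fit(L,W,z,obs,p0,name):
    # obs: cam-> 4 px any order; matched by nearest
    def res(p,per=False,cs=('scene','side')):
        out=[]
        for n in cs:
            if n not in obs: continue
            pr=proj(C[n],rect(L,W,p,z))
            for o in obs[n]:
                d=pr-np.array(o);out.append(d[np.argmin((d**2).sum(1))])
        return np.ravel(out)
    for cs in [('scene',),('side',),('scene','side')]:
        r=least_squares(lambda p:res(p,cs=cs)*[1],p0,x_scale=[10,10,.1],loss='soft_l1')
        print(name,cs,r.x[:2].round(1),np.degrees(r.x[2]).round(2),'rms px',np.sqrt((r.fun**2).mean()).round(2))
    print(res(r.x).reshape(-1,2).round(1).tolist())
    return r.x
E
python3 - <<'E'
from fit import *
S={'scene':[(80,182.9),(165.7,167.1),(186.3,275.7),(88.6,300.6)],'side':[(412.9,322.9),(480.9,385.7),(351.4,478.6),(287.7,402)]}
for n in S: print(n,[atz(C[n],*o,65)[:2].round(0).tolist() for o in S[n]])
c=np.mean([atz(C['scene'],*o,65)[:2] for o in S['scene']],0)
fit(265,162,65,S,[*c,0.0],'pan')
for n,d in {'scene':[(132.3,212),(136.9,244.3)],'side':[(344.3,437.1),(382.9,410.6)]}.items():
    print('dim',n,[atz(C[n],*o,13)[:2].round(1).tolist() for o in d])
print('eggset',atz(C['scene'],138,271.8,31).round(1),atz(C['side'],420,378,31).round(1))
# lid plate corners: crops *1/4
P={'scene':[(45,140),(320,35),(658,400),(368,535)],'side':[(43,268),(415,30),(628,158),(248,420)]}
off={'scene':(365,130),'side':(135,145)}
P={n:[(x/4+off[n][0],y/4+off[n][1]) for x,y in P[n]] for n in P}
for n in P: 
    q=[atz(C[n],*o,15)[:2] for o in P[n]]; print(n,np.round(q,0).tolist(), [np.linalg.norm(q[i]-q[(i+1)%4]).round(1) for i in range(4)])
H={'scene':[(275,232),(440,165)],'side':[(272,108),(398,178)]} # bar top ends
for n in H:
    q=np.array([atz(C[n],x/4+off[n][0],y/4+off[n][1],60)[:2] for x,y in H[n]]);print('bar',n,q.round(1).tolist(),q.mean(0).round(1),np.linalg.norm(q[0]-q[1]))
c=np.mean([atz(C['scene'],*o,15)[:2] for o in P['scene']],0)
for z,L,W in [(15,271,168)]: fit(L,W,z,P,[*c,-0.6],'lid')
for nm,a,b in [('eggNear',(304.5,195.8),(264.3,282.2)),('eggFar',None,(320.3,270.8))]:
    print(nm,a and atz(C['scene'],*a,29).round(1),atz(C['side'],*b,29).round(1))
print(atz(C['scene'],301,241.5,29).round(1))
for nm,a,b in [('shaker',(415,335),(355,210))]: print(nm,atz(C['scene'],*a,5).round(0))
E
```

```text
scene [[376.0, -395.0], [369.0, -235.0], [624.0, -220.0], [639.0, -379.0]]
side [[624.0, -226.0], [637.0, -383.0], [377.0, -395.0], [365.0, -241.0]]
pan ('scene',) [ 501.2 -307.3] 3.59 rms px 1.16
pan ('side',) [ 500.6 -311.2] 3.49 rms px 1.89
pan ('scene', 'side') [ 501.7 -308.9] 3.4 rms px 1.65
[[-1.2, -0.5], [-0.5, -1.6], [0.5, 2.5], [-1.7, 0.4], [0.0, -3.7], [0.2, -1.3], [-0.3, 2.5], [-1.8, -2.2]]
dim scene [[422.5, -312.6], [501.6, -307.5]]
dim side [[421.4, -316.3], [500.7, -312.0]]
eggset [ 575.6 -305.    31. ] [ 581.6 -304.6   31. ]
scene [[403.0, 182.0], [359.0, 350.0], [625.0, 419.0], [668.0, 255.0]] [np.float64(173.5), np.float64(275.2), np.float64(170.4), np.float64(275.2)]
side [[355.0, 340.0], [623.0, 417.0], [669.0, 248.0], [401.0, 176.0]] [np.float64(278.4), np.float64(175.6), np.float64(276.9), np.float64(169.4)]
bar scene [[522.8, 254.2], [498.5, 348.5]] [510.6 301.4] 97.36417536119504
bar side [[499.6, 342.6], [530.8, 253.0]] [515.2 297.8] 94.86318081899411
lid ('scene',) [514.7 301.7] 14.83 rms px 0.98
lid ('side',) [515.8 291.3] -17.68 rms px 23.16
lid ('scene', 'side') [513.8 300. ] 15.03 rms px 1.46
[[1.0, 0.5], [-1.3, 0.9], [-2.1, -0.7], [-0.7, -0.8], [1.4, -2.7], [0.2, 0.2], [-2.4, -1.2], [0.0, -2.9]]
eggNear [465.1  16.7  29. ] [468.7  18.4  29. ]
eggFar None [573.6 -14.2  29. ]
[570.2 -13.3  29. ]
shaker [783. 136.   5.]
```

```bash
cat > to.py <<'E'
from h import *
import sys
def to(x,y,z,yaw=None):
    s=env.state();p=s['ee_pos'];R=cv2.Rodrigues(np.zeros(3))[0]
    from scipy.spatial.transform import Rotation as Ro
    R=Ro.from_euler('xyz',s['ee_rot'],degrees=True).as_matrix()
    d=R.T@(np.array([x,y,z])-p)
    sp=0 if yaw is None else -np.radians((yaw-s['ee_rot'][2]+180)%360-180)
    return d.round(1),round(sp,3)
def st():
    s=env.state();print('t',round(s['time_s'],2),s['ee_pos'].round(1),s['ee_rot'].round(1),'F',s['force'].round(1),'w',round(s['gripper_width'],1),'q',s['qpos'].round(0))
E
python3 -c "
from to import *
st();print(to(440,0,213,3.5))
c=cams.calibration('wrist');print(proj(c,env.state()['ee_pos']))"
```

```text
t 1.05 [204.1 537.6 214. ] [180.   -0.  159.2] F [-0.3  0.2 -0.3] w 91.5 q [68. 18. 90.  0. 72. -1.]
(array([-411.4, -418.9,    0.9]), np.float64(2.718))
[[324.50840383 305.60096752]]
```

Call:
{"fn": "apply_moves", "kwargs": {
  "plan": [
    {"jaw": 0.1,"delta_pos": [-40,-41,0],"spin": 0.18},
    {"jaw": 0.1,"delta_pos": [-80,-82,0],"spin": 0.36},
    {"jaw": 0.1,"delta_pos": [-120,-122,0],"spin": 0.54},
    {"jaw": 0.1,"delta_pos": [-160,-163,0],"spin": 0.72},
    {"jaw": 0.1,"delta_pos": [-200,-204,0],"spin": 0.9},
    {"jaw": 0.1,"delta_pos": [-240,-245,0],"spin": 1.08},
    {"jaw": 0.1,"delta_pos": [-280,-285,0],"spin": 1.26},
    {"jaw": 0.1,"delta_pos": [-320,-326,0],"spin": 1.44}
  ]
}}

```text
time_s: 2.05
ee_pos: [388.2, 117.6, 214.3]
ee_rot: [179.9, -0.0, 76.4]
force: [0.5, 0.6, 0.3]
gripper_width: 82.1
```

```bash
python3 -c "
from to import *
st();print(to(440,0,213,3.5))"
```

```text
t 2.05 [388.2 117.6 214.3] [179.9  -0.   76.4] F [0.5 0.6 0.3] w 82.1 q [ 15.   3. 110.   0.  68.  29.]
(array([-102.1,   78.1,    1.3]), np.float64(1.272))
```

Call:
{"fn": "apply_moves", "kwargs": {
  "plan": [
    {"jaw": 0.1,"delta_pos": [-20,15,0],"spin": 0.18},
    {"jaw": 0.1,"delta_pos": [-40,30,0],"spin": 0.36},
    {"jaw": 0.1,"delta_pos": [-60,45,0],"spin": 0.54},
    {"jaw": 0.1,"delta_pos": [-80,60,1],"spin": 0.72},
    {"jaw": 0.1,"delta_pos": [-102,78,1],"spin": 0.9},
    {"jaw": 0.1,"delta_pos": [-102,78,1],"spin": 1.08},
    {"jaw": 0.1,"delta_pos": [-102,78,1],"spin": 1.272},
    {"jaw": 0.1,"delta_pos": [-102,78,1],"spin": 1.272}
  ]
}}

```text
time_s: 3.05
ee_pos: [440.0, 0.0, 213.4]
ee_rot: [-180.0, -0.1, 3.6]
force: [0.4, -0.2, 0.3]
gripper_width: 81.9
```

```bash
python3 -c "
from to import *
st();c=cams.calibration('wrist');snap('wrist','w1.png')
print(proj(c,[[466,17.5,29],[572,-13.7,29]]))
for r in spotter.masks_of('wrist','egg_a_center'):
    ys,xs=np.nonzero(r['region']);u,v=xs.mean(),ys.mean();print(r['confidence'],r['extent'],u,v,atz(c,u,v,29).round(1))
"
```

```text
t 3.05 [440.    0.  213.4] [-1.8e+02 -1.0e-01  3.6e+00] F [ 0.4 -0.2  0.3] w 81.9 q [ -2.   6. 106.   0.  68.  85.]
[[308.2262183  193.35551503]
 [352.27097495  70.11438541]]
0.8 [283.1, 171.0, 331.6, 218.4] 306.68464961067855 191.08120133481646 [468.  19.  29.]
```

View pics/w1.png

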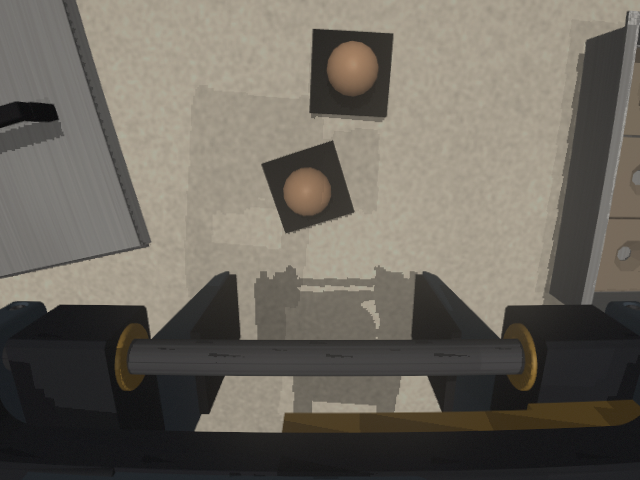

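The wrist picture shows the near egg at (307,191) and the far egg at (353,69). All three cameras agree to about 2 mm, giving near ≈ (467,18) and far ≈ (572,-14). I'll grasp the near egg at z ≈ 34.

```bash
python3 -c "
from to import *
c=cams.calibration('wrist');print(atz(c,353,69,29),atz(c,307,191,29));print(to(467,18.2,15.5,3.5))"
```

```text
[572.90313089 -13.95607564  29.        ] [467.99473     18.87669218  29.        ]
(array([ 27.9, -16.2, 198. ]), np.float64(0.003))
```

Call:
{"fn": "apply_moves", "kwargs": {
  "plan": [
    {"jaw": 0.1,"delta_pos": [28,-16,40],"spin": 0},
    {"jaw": 0.1,"delta_pos": [28,-16,90],"spin": 0},
    {"jaw": 0.1,"delta_pos": [28,-16,130],"spin": 0},
    {"jaw": 0.1,"delta_pos": [28,-16,160],"spin": 0},
    {"jaw": 0.1,"delta_pos": [28,-16,185],"spin": 0},
    {"jaw": 0.2,"delta_pos": [28,-16,198],"spin": 0},
    {"jaw": 0.35,"delta_pos": [28,-16,198],"spin": 0},
    {"jaw": 0.45,"delta_pos": [28,-16,198],"spin": 0}
  ],
  "squeeze": 6
}}

```text
time_s: 4.15
ee_pos: [468.0, 18.0, 16.3]
ee_rot: [-180.0, -0.2, 3.7]
force: [0.6, 0.7, 0.4]
gripper_width: 55.8
```

```bash
python3 -c "
from to import *
st();snap('wrist','w2.png');print(to(467,18.2,15.5,3.5))"
```

```text
t 4.15 [468.   18.   16.3] [-180.    -0.2    3.7] F [0.6 0.7 0.4] w 55.8 q [  1.  22. 119.   0.  39.  87.]
(array([-1.1, -0.2,  0.9]), np.float64(0.003))
```

View pics/w2.png

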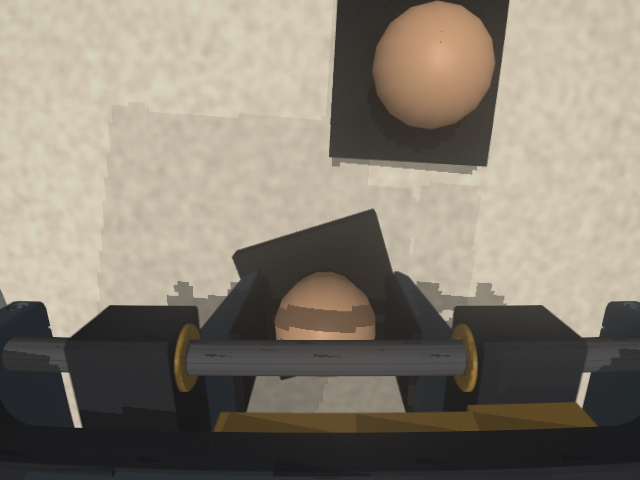

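The egg sits midway between the pads (325,310). Next I'll close and lift.

Call:
{"fn": "apply_moves", "kwargs": {
  "plan": [
    {"jaw": 0.55,"delta_pos": [-0.5,0,0.5],"spin": 0},
    {"jaw": 0.7,"delta_pos": [-0.5,0,0.5],"spin": 0},
    {"jaw": 0.7,"delta_pos": [-0.5,0,0.5],"spin": 0},
    {"jaw": 0.7,"delta_pos": [-0.5,0,0.5],"spin": 0},
    {"jaw": 0.7,"delta_pos": [-0.5,0,-1],"spin": 0},
    {"jaw": 0.7,"delta_pos": [-0.5,0,-5],"spin": 0},
    {"jaw": 0.7,"delta_pos": [-0.5,0,-15],"spin": 0},
    {"jaw": 0.7,"delta_pos": [-0.5,0,-35],"spin": 0}
  ]
}}

```text
time_s: 5.2
ee_pos: [466.8, 17.9, 51.6]
ee_rot: [-180.0, -0.1, 3.7]
force: [1.0, 0.1, -0.4]
gripper_width: 42.1
```

```bash
python3 -c "
from to import *
st();snap('wrist','w3.png');print(to(501,-309.7,130,3.5),to(422,-314,130))"
```

```text
t 5.2 [466.8  17.9  51.6] [-1.8e+02 -1.0e-01  3.7e+00] F [ 1.   0.1 -0.4] w 42.1 q [  1.  19. 116.   0.  45.  87.]
(array([ 11.6, 329. , -75.7]), np.float64(0.003)) (array([-67.5, 328.2, -76.4]), 0)
```

View pics/w3.png

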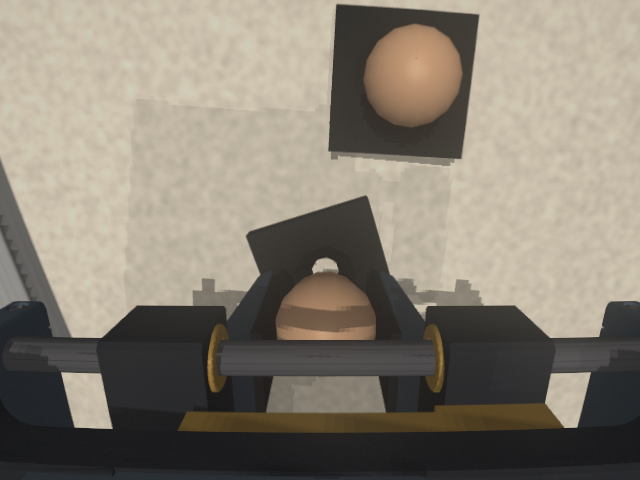

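Call:
{"fn": "apply_moves", "kwargs": {
  "plan": [
    {"jaw": 0.7,"delta_pos": [1,20,-25],"spin": 0},
    {"jaw": 0.7,"delta_pos": [3,70,-50],"spin": 0},
    {"jaw": 0.7,"delta_pos": [5,125,-75],"spin": 0},
    {"jaw": 0.7,"delta_pos": [7,180,-76],"spin": 0},
    {"jaw": 0.7,"delta_pos": [9,235,-76],"spin": 0},
    {"jaw": 0.7,"delta_pos": [11,285,-76],"spin": 0},
    {"jaw": 0.7,"delta_pos": [11.5,315,-76],"spin": 0},
    {"jaw": 0.7,"delta_pos": [11.5,329,-76],"spin": 0}
  ]
}}

```text
time_s: 6.25
ee_pos: [500.7, -311.2, 130.0]
ee_rot: [-180.0, -0.4, 3.6]
force: [-0.3, 0.8, -1.1]
gripper_width: 42.2
```

```bash
python3 -c "
from to import *
c=cams.calibration('wrist');st();snap('wrist','w4.png');
print(proj(c,[[501,-309.7,13],[580,-304.8,31],[422,-314,13]]))
for r in spotter.masks_of('wrist','egg_set_center'):
    ys,xs=np.nonzero(r['region']);u,v=xs.mean(),ys.mean();print(r['confidence'],r['extent'],u,v,atz(c,u,v,31).round(1))
print(to(501,-309.7,18.5,3.5))"
```

```text
t 6.25 [ 500.7 -311.2  130. ] [-180.    -0.4    3.6] F [-0.3  0.8 -1.1] w 42.2 q [-33.  23.  95.   0.  61.  53.]
[[323.76636674 242.59027903]
 [323.72074749 133.63676685]
 [322.95587937 337.01380644]]
0.88 [288.1, 101.3, 355.7, 167.1] 321.32936170212764 132.54553191489362 [ 580.6 -303.2   31. ]
(array([ -0.6,  -0.6, 111.5]), np.float64(0.002))
```

View pics/w4.png

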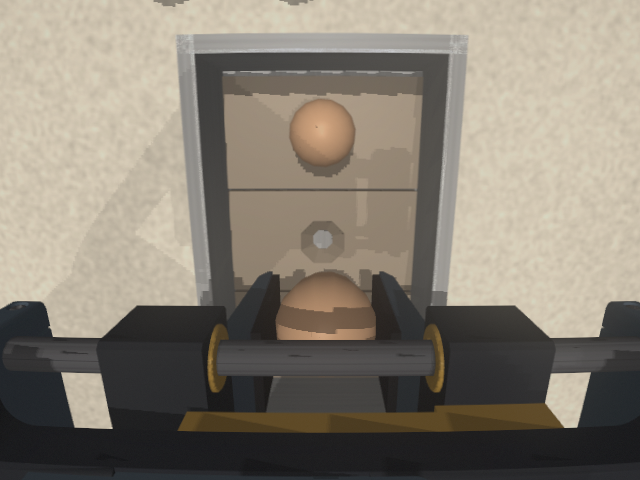

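```bash
python3 -c "
from to import *
c=cams.calibration('wrist');print(atz(c,322.5,240.5,13));print(to(501.9,-308.9,28,3.5))"
```

```text
[ 502.63682682 -307.83291789   13.        ]
(array([  0.4,  -1.3, 102.1]), np.float64(0.002))
```

Call:
{"fn": "apply_moves", "kwargs": {
  "plan": [
    {"jaw": 0.7,"delta_pos": [0.5,-1.5,20],"spin": 0},
    {"jaw": 0.7,"delta_pos": [0.5,-1.5,50],"spin": 0},
    {"jaw": 0.7,"delta_pos": [0.5,-1.5,75],"spin": 0},
    {"jaw": 0.7,"delta_pos": [0.5,-1.5,90],"spin": 0},
    {"jaw": 0.7,"delta_pos": [0.5,-1.5,98],"spin": 0},
    {"jaw": 0.7,"delta_pos": [0.5,-1.5,102],"spin": 0},
    {"jaw": 0.7,"delta_pos": [0.5,-1.5,102],"spin": 0},
    {"jaw": 0.7,"delta_pos": [0.5,-1.5,102],"spin": 0}
  ]
}}

```text
time_s: 7.35
ee_pos: [502.4, -309.0, 28.7]
ee_rot: [180.0, -0.5, 3.6]
force: [0.5, -0.2, -1.0]
gripper_width: 42.3
```

```bash
python3 -c "
from to import *
st();print(to(501.9,-308.9,18.5,3.5));snap('wrist','w5.png');snap('side','s5.png')"
```

```text
t 7.35 [ 502.4 -309.    28.7] [180.   -0.5   3.6] F [ 0.5 -0.2 -1. ] w 42.3 q [-33.  29. 102.   0.  49.  53.]
(array([-0.5, -0.2, 10.2]), np.float64(0.002))
```

View pics/w5.png

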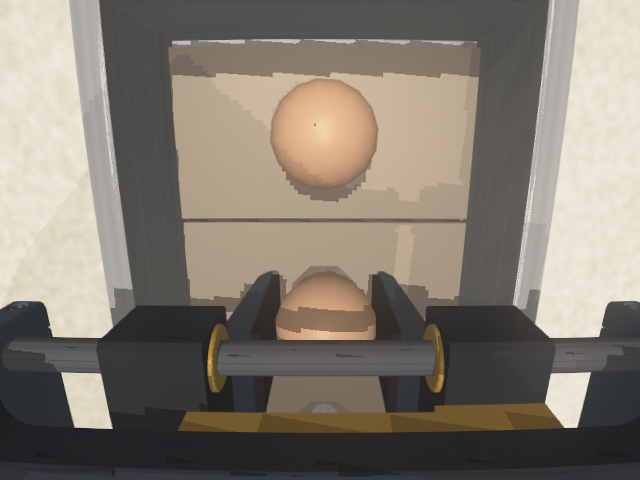

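View pics/s5.png

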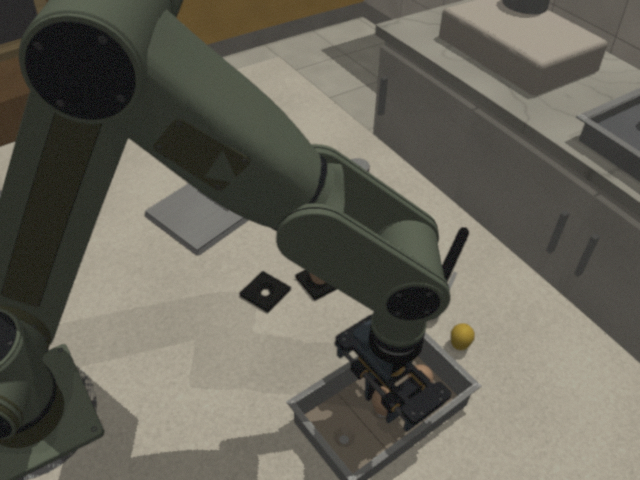

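Call:
{"fn": "apply_moves", "kwargs": {
  "plan": [
    {"jaw": 0.7,"delta_pos": [-0.5,0,2],"spin": 0},
    {"jaw": 0.7,"delta_pos": [-0.5,0,4],"spin": 0},
    {"jaw": 0.7,"delta_pos": [-0.5,0,6],"spin": 0},
    {"jaw": 0.7,"delta_pos": [-0.5,0,7],"spin": 0},
    {"jaw": 0.7,"delta_pos": [-0.5,0,8],"spin": 0},
    {"jaw": 0.7,"delta_pos": [-0.5,0,9],"spin": 0},
    {"jaw": 0.7,"delta_pos": [-0.5,0,9.5],"spin": 0},
    {"jaw": 0.7,"delta_pos": [-0.5,0,9.5],"spin": 0}
  ]
}}

```text
time_s: 8.45
ee_pos: [501.8, -309.1, 19.5]
ee_rot: [180.0, -0.5, 3.6]
force: [-1.6, 0.1, 4.0]
gripper_width: 42.4
```

```bash
python3 -c "
from to import *
st()"
```

```text
t 8.45 [ 501.8 -309.1   19.5] [180.   -0.5   3.6] F [-1.6  0.1  4. ] w 42.4 q [-33.  30. 102.   0.  47.  53.]
```

Contact shows 4 N up with a slight push in -x, so the egg is seated within about 1.5 mm. I'll ease it in -x and release gently.

Call:
{"fn": "apply_moves", "kwargs": {
  "plan": [
    {"jaw": 0.7,"delta_pos": [-1,0,0],"spin": 0},
    {"jaw": 0.7,"delta_pos": [-1,0,0.3],"spin": 0},
    {"jaw": 0.52,"delta_pos": [-1,0,0.3],"spin": 0},
    {"jaw": 0.46,"delta_pos": [-1,0,0.3],"spin": 0},
    {"jaw": 0.4,"delta_pos": [-1,0,0.3],"spin": 0},
    {"jaw": 0.35,"delta_pos": [-1,0,0],"spin": 0},
    {"jaw": 0.35,"delta_pos": [-1,0,0],"spin": 0},
    {"jaw": 0.35,"delta_pos": [-1,0,-4],"spin": 0}
  ]
}}

```text
time_s: 9.45
ee_pos: [500.5, -309.0, 23.4]
ee_rot: [180.0, -0.5, 3.6]
force: [-1.2, 0.1, -0.3]
gripper_width: 59.4
```

```bash
python3 -c "
from to import *
st();snap('wrist','w6.png')"
```

```text
t 9.45 [ 500.5 -309.    23.4] [180.   -0.5   3.6] F [-1.2  0.1 -0.3] w 59.4 q [-33.  30. 102.   0.  48.  53.]
```

View pics/w6.png

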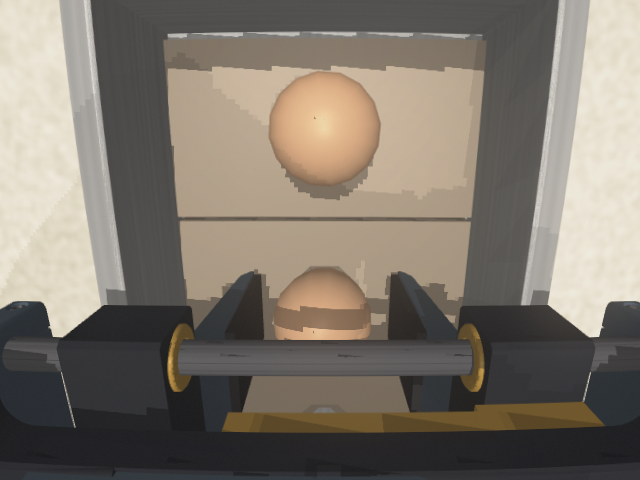

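The released egg stands upright in its dimple. I'll rise and go to the far egg.

```bash
python3 -c "
from to import *
print(to(572.3,-14,110,3.5))"
```

```text
(array([  90.5, -290.2,  -85.3]), np.float64(0.002))
```

Call:
{"fn": "apply_moves", "kwargs": {
  "plan": [
    {"jaw": 0.3,"delta_pos": [0,0,-30],"spin": 0},
    {"jaw": 0.25,"delta_pos": [0,0,-75],"spin": 0},
    {"jaw": 0.1,"delta_pos": [18,-60,-85],"spin": 0},
    {"jaw": 0.1,"delta_pos": [36,-120,-85],"spin": 0},
    {"jaw": 0.1,"delta_pos": [55,-180,-85],"spin": 0},
    {"jaw": 0.1,"delta_pos": [75,-240,-85],"spin": 0},
    {"jaw": 0.1,"delta_pos": [90,-280,-85],"spin": 0},
    {"jaw": 0.1,"delta_pos": [90,-290,-85],"spin": 0}
  ]
}}

```text
time_s: 10.5
ee_pos: [572.6, -11.6, 109.9]
ee_rot: [180.0, -0.6, 3.8]
force: [0.2, 0.2, 0.0]
gripper_width: 82.0
```

```bash
python3 -c "
from to import *
st();snap('wrist','w7.png');print(to(572.3,-14,15.8,3.5))"
```

```text
t 10.5 [572.6 -11.6 109.9] [180.   -0.6   3.8] F [0.2 0.2 0. ] w 82.0 q [-2. 23. 99.  0. 58. 84.]
(array([-0.5,  2.1, 94. ]), np.float64(0.005))
```

View pics/w7.png

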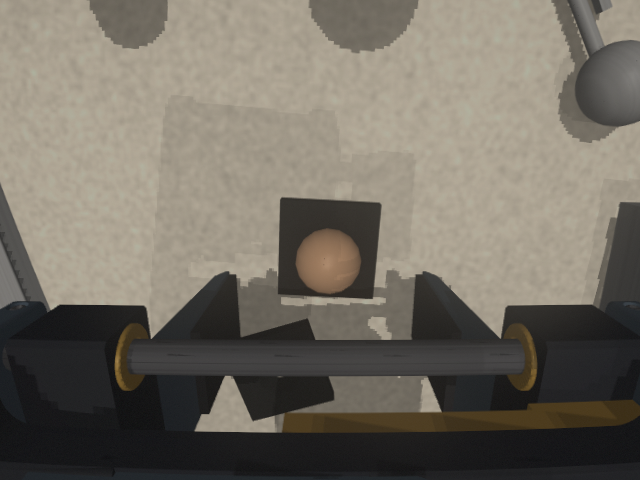

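The far egg (328,262) lies between the fingers. I'll descend and close.

Call:
{"fn": "apply_moves", "kwargs": {
  "plan": [
    {"jaw": 0.1,"delta_pos": [0,2,35],"spin": 0},
    {"jaw": 0.1,"delta_pos": [0,2,65],"spin": 0},
    {"jaw": 0.1,"delta_pos": [0,2,85],"spin": 0},
    {"jaw": 0.15,"delta_pos": [0,2,93],"spin": 0},
    {"jaw": 0.25,"delta_pos": [0,2,94.5],"spin": 0},
    {"jaw": 0.35,"delta_pos": [0,2,94.5],"spin": 0},
    {"jaw": 0.43,"delta_pos": [0,2,94.5],"spin": 0},
    {"jaw": 0.43,"delta_pos": [0,2,94.5],"spin": 0}
  ]
}}

```text
time_s: 11.55
ee_pos: [573.1, -13.8, 15.9]
ee_rot: [180.0, -0.6, 3.8]
force: [-0.1, -0.4, -0.8]
gripper_width: 51.9
```

```bash
python3 -c "
from to import *
st();snap('wrist','w8.png');print(to(572.3,-14,15.8,3.5))"
```

```text
t 11.55 [573.1 -13.8  15.9] [180.   -0.6   3.8] F [-0.1 -0.4 -0.8] w 51.9 q [ -3.  29. 105.   0.  46.  84.]
(array([-0.7,  0.1, -0.1]), np.float64(0.005))
```

View pics/w8.png

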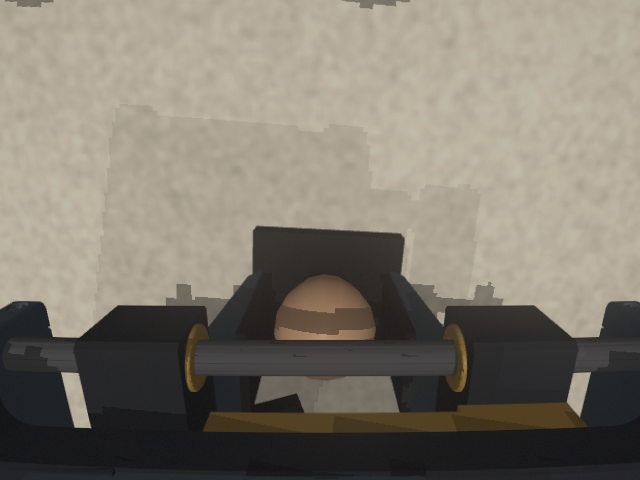

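The egg is centred at (325,315). I'll close and lift.

Call:
{"fn": "apply_moves", "kwargs": {
  "plan": [
    {"jaw": 0.5,"delta_pos": [-1,0,0],"spin": 0},
    {"jaw": 0.7,"delta_pos": [-1,0,0],"spin": 0},
    {"jaw": 0.7,"delta_pos": [-1,0,0],"spin": 0},
    {"jaw": 0.7,"delta_pos": [-1,0,0],"spin": 0},
    {"jaw": 0.7,"delta_pos": [-1,0,-1],"spin": 0},
    {"jaw": 0.7,"delta_pos": [-1,0,-5],"spin": 0},
    {"jaw": 0.7,"delta_pos": [-1,0,-15],"spin": 0},
    {"jaw": 0.7,"delta_pos": [-1,0,-40],"spin": 0}
  ]
}}

```text
time_s: 12.6
ee_pos: [570.8, -14.0, 55.6]
ee_rot: [180.0, -0.4, 3.8]
force: [0.7, -0.3, 0.0]
gripper_width: 42.1
```

```bash
python3 -c "
from to import *
st();print(to(422.5,-313.7,130,3.5))"
```

```text
t 12.6 [570.8 -14.   55.6] [180.   -0.4   3.8] F [ 0.7 -0.3  0. ] w 42.1 q [ -3.  26. 103.   0.  51.  84.]
(array([-167.1,  289.3,  -75.5]), np.float64(0.005))
```

Call:
{"fn": "apply_moves", "kwargs": {
  "plan": [
    {"jaw": 0.7,"delta_pos": [-5,8,-30],"spin": 0},
    {"jaw": 0.7,"delta_pos": [-30,52,-60],"spin": 0},
    {"jaw": 0.7,"delta_pos": [-58,100,-76],"spin": 0},
    {"jaw": 0.7,"delta_pos": [-87,150,-76],"spin": 0},
    {"jaw": 0.7,"delta_pos": [-116,200,-76],"spin": 0},
    {"jaw": 0.7,"delta_pos": [-145,250,-76],"spin": 0},
    {"jaw": 0.7,"delta_pos": [-161,279,-76],"spin": 0},
    {"jaw": 0.7,"delta_pos": [-167,289,-76],"spin": 0.005}
  ]
}}

```text
time_s: 13.6
ee_pos: [421.8, -315.0, 131.1]
ee_rot: [179.9, -0.5, 3.3]
force: [0.2, -0.3, -0.6]
gripper_width: 42.4
```

```bash
python3 -c "
from to import *
c=cams.calibration('wrist');st();snap('wrist','w9.png')
print(proj(c,[[422.5,-313.7,13],[580,-304.2,31],[501.5,-309,31]]))
for r in spotter.masks_of('wrist','egg_set_center'):
    ys,xs=np.nonzero(r['region']);u,v=xs.mean(),ys.mean();print(r['confidence'],r['extent'],u,v,atz(c,u,v,31).round(1))
print(to(422.5,-313.7,28,3.5))"
```

```text
t 13.6 [ 421.8 -315.   131.1] [179.9  -0.5   3.3] F [ 0.2 -0.3 -0.6] w 42.4 q [-38.  18. 103.   0.  58.  48.]
[[323.74352017 241.84581508]
 [323.09251962   3.47293384]
 [323.46875464 133.19788692]]
0.78 [285.3, 0.0, 358.3, 38.3] 321.4740352548833 15.832777513101476 [ 572.8 -303.6   31. ]
(array([ -0.7,  -0.3, 102.9]), np.float64(-0.002))
```

View pics/w9.png

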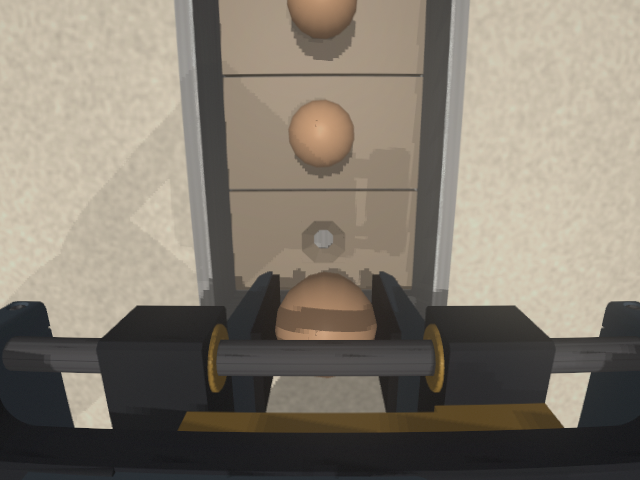

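The dimple shows at (323,240), where predicted. I'll descend.

Call:
{"fn": "apply_moves", "kwargs": {
  "plan": [
    {"jaw": 0.7,"delta_pos": [-1,-1,20],"spin": 0},
    {"jaw": 0.7,"delta_pos": [-1,-1,50],"spin": 0},
    {"jaw": 0.7,"delta_pos": [-1,-1,78],"spin": 0},
    {"jaw": 0.7,"delta_pos": [-1,-1,94],"spin": 0},
    {"jaw": 0.7,"delta_pos": [-1,-1,100],"spin": 0},
    {"jaw": 0.7,"delta_pos": [-1,-1,104],"spin": 0},
    {"jaw": 0.7,"delta_pos": [-1,-1,105],"spin": 0},
    {"jaw": 0.7,"delta_pos": [-1,-1,105],"spin": 0}
  ]
}}

```text
time_s: 14.7
ee_pos: [422.5, -313.2, 26.3]
ee_rot: [179.9, -0.5, 3.4]
force: [-0.7, -0.3, 0.1]
gripper_width: 42.4
```

```bash
python3 -c "
from to import *
st();print(to(421.8,-313.8,19,3.5))"
```

```text
t 14.7 [ 422.5 -313.2   26.3] [179.9  -0.5   3.4] F [-0.7 -0.3  0.1] w 42.4 q [-38.  25. 111.   0.  44.  48.]
(array([-0.8,  0.6,  7.3]), np.float64(-0.002))
```

Call:
{"fn": "apply_moves", "kwargs": {
  "plan": [
    {"jaw": 0.7,"delta_pos": [-0.8,0.6,1.5],"spin": 0},
    {"jaw": 0.7,"delta_pos": [-0.8,0.6,3],"spin": 0},
    {"jaw": 0.7,"delta_pos": [-0.8,0.6,4.5],"spin": 0},
    {"jaw": 0.7,"delta_pos": [-0.8,0.6,5.5],"spin": 0},
    {"jaw": 0.7,"delta_pos": [-0.8,0.6,6.2],"spin": 0},
    {"jaw": 0.7,"delta_pos": [-0.8,0.6,6.8],"spin": 0},
    {"jaw": 0.7,"delta_pos": [-0.8,0.6,7],"spin": 0},
    {"jaw": 0.7,"delta_pos": [-0.8,0.6,7],"spin": 0}
  ]
}}

```text
time_s: 15.7
ee_pos: [421.8, -313.8, 19.4]
ee_rot: [179.9, -0.5, 3.4]
force: [-0.7, -0.3, -0.9]
gripper_width: 42.5
```

```bash
python3 -c "
from to import *
st()"
```

```text
t 15.7 [ 421.8 -313.8   19.4] [179.9  -0.5   3.4] F [-0.7 -0.3 -0.9] w 42.5 q [-38.  25. 111.   0.  43.  48.]
```

Call:
{"fn": "apply_moves", "kwargs": {
  "plan": [
    {"jaw": 0.7,"delta_pos": [0,0,0.5],"spin": 0},
    {"jaw": 0.7,"delta_pos": [0,0,1],"spin": 0},
    {"jaw": 0.7,"delta_pos": [0,0,1.3],"spin": 0},
    {"jaw": 0.7,"delta_pos": [0,0,1.3],"spin": 0},
    {"jaw": 0.7,"delta_pos": [0,0,1.3],"spin": 0},
    {"jaw": 0.7,"delta_pos": [0,0,1.3],"spin": 0},
    {"jaw": 0.7,"delta_pos": [0,0,1.3],"spin": 0},
    {"jaw": 0.7,"delta_pos": [0,0,1.3],"spin": 0}
  ]
}}

```text
time_s: 16.7
ee_pos: [422.1, -313.9, 18.3]
ee_rot: [179.9, -0.5, 3.4]
force: [0.8, 2.0, 5.5]
gripper_width: 42.7
```

```bash
python3 -c "
from to import *
st()"
```

```text
t 16.7 [ 422.1 -313.9   18.3] [179.9  -0.5   3.4] F [0.8 2.  5.5] w 42.7 q [-38.  26. 111.   0.  43.  48.]
```

Contact shows it seated. I'll back off slightly and release.

Call:
{"fn": "apply_moves", "kwargs": {
  "plan": [
    {"jaw": 0.7,"delta_pos": [0,-0.5,-0.3],"spin": 0},
    {"jaw": 0.52,"delta_pos": [0,-0.5,-0.3],"spin": 0},
    {"jaw": 0.46,"delta_pos": [0,-0.5,-0.3],"spin": 0},
    {"jaw": 0.4,"delta_pos": [0,-0.5,-0.3],"spin": 0},
    {"jaw": 0.35,"delta_pos": [0,-0.5,-0.3],"spin": 0},
    {"jaw": 0.35,"delta_pos": [0,-0.5,-4],"spin": 0},
    {"jaw": 0.3,"delta_pos": [0,-0.5,-40],"spin": 0},
    {"jaw": 0.3,"delta_pos": [0,-0.5,-90],"spin": 0}
  ]
}}

```text
time_s: 17.7
ee_pos: [420.4, -312.7, 108.5]
ee_rot: [-180.0, -0.4, 3.4]
force: [-0.4, -0.7, 0.4]
gripper_width: 63.8
```

```bash
python3 -c "
from to import *
st();snap('wrist','w10.png');print(to(400,-250,230,93.5))"
```

```text
t 17.7 [ 420.4 -312.7  108.5] [-180.    -0.4    3.4] F [-0.4 -0.7  0.4] w 63.8 q [-38.  19. 105.   0.  55.  48.]
(array([ -18.2,  -65.8, -115.1]), np.float64(-1.573))
```

View pics/w10.png

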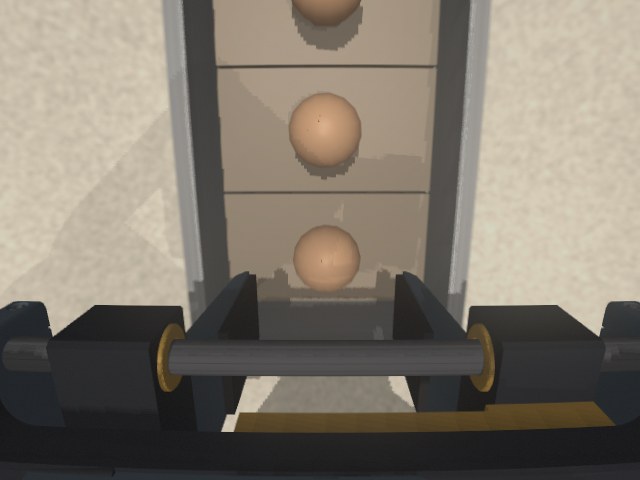

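All three eggs stand upright in the dimples at (326,5), (325,130) and (327,258). Next I'll turn the tool for the lid, looking at the pan from above on the way.

```bash
python3 -c "
from to import *
print(to(502,-385,280,93.5))"
```

```text
(array([  76.5,   75.4, -162.2]), np.float64(-1.573))
```

Call:
{"fn": "apply_moves", "kwargs": {
  "plan": [
    {"jaw": 0.2,"delta_pos": [0,0,-50],"spin": 0},
    {"jaw": 0.2,"delta_pos": [15,15,-90],"spin": -0.18},
    {"jaw": 0.2,"delta_pos": [30,30,-120],"spin": -0.36},
    {"jaw": 0.2,"delta_pos": [45,45,-140],"spin": -0.54},
    {"jaw": 0.2,"delta_pos": [60,60,-160],"spin": -0.72},
    {"jaw": 0.2,"delta_pos": [70,70,-170],"spin": -0.9},
    {"jaw": 0.2,"delta_pos": [77,75,-171],"spin": -1.08},
    {"jaw": 0.2,"delta_pos": [77,75,-171],"spin": -1.26}
  ]
}}

```text
time_s: 18.75
ee_pos: [502.8, -384.9, 288.7]
ee_rot: [178.9, 0.2, 75.9]
force: [-0.2, 0.1, -0.3]
gripper_width: 73.0
```

```bash
python3 -c "
from to import *
st();print(to(502,-385,280,93.5))"
```

```text
t 18.75 [ 502.8 -384.9  288.7] [178.9   0.2  75.9] F [-0.2  0.1 -0.3] w 73.0 q [-39.  21.  75.   0.  83. -25.]
(array([-0.3, -0.9,  8.7]), np.float64(-0.307))
```

Call:
{"fn": "apply_moves", "kwargs": {
  "plan": [
    {"jaw": 0.2,"delta_pos": [0,-1,4],"spin": -0.16},
    {"jaw": 0.2,"delta_pos": [0,-1,9],"spin": -0.307},
    {"jaw": 0.2,"delta_pos": [0,-1,9],"spin": -0.307},
    {"jaw": 0.2,"delta_pos": [0,-1,9],"spin": -0.307},
    {"jaw": 0.2,"delta_pos": [0,-1,9],"spin": -0.307},
    {"jaw": 0.2,"delta_pos": [0,-1,9],"spin": -0.307},
    {"jaw": 0.2,"delta_pos": [0,-1,9],"spin": -0.307},
    {"jaw": 0.2,"delta_pos": [0,-1,9],"spin": -0.307}
  ]
}}

```text
time_s: 19.75
ee_pos: [502.0, -384.7, 279.7]
ee_rot: [179.0, 0.5, 93.5]
force: [-0.1, -0.6, 0.0]
gripper_width: 72.9
```

```bash
python3 -c "
from to import *
from fit import rect
c=cams.calibration('wrist');st();im=snap('wrist','w11.png')
print(proj(c,rect(265,162,[501.7,-308.9,np.radians(3.5)],65)))
b=im[100:340,130:520] if 0 else im
cv2.imwrite('pics/w11g.png',cv2.cvtColor(im,cv2.COLOR_RGB2GRAY))
"
```

```text
t 19.75 [ 502.  -384.7  279.7] [179.    0.5  93.5] F [-0.1 -0.6  0. ] w 72.9 q [-39.  21.  76.   0.  82. -42.]
[[471.77010892  44.2252826 ]
 [457.06089633 218.83184597]
 [191.97389636 219.50822463]
 [177.34830854  42.74446094]]
```

View pics/w11.png

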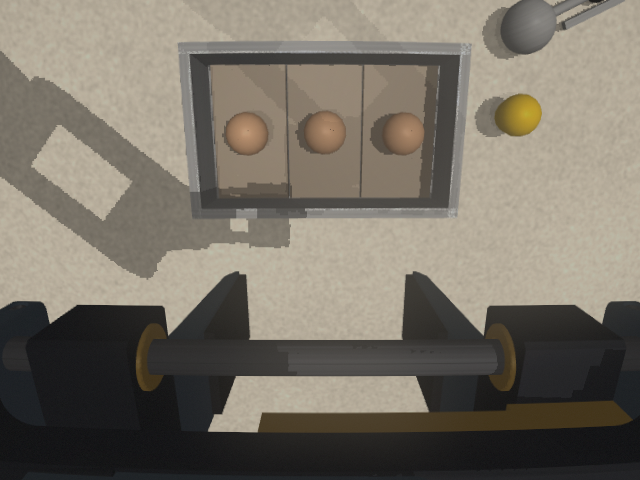

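The picture shows the whole pan with three upright eggs. The rim's outer corners are near (178,43), (471,43), (457,215) and (191,217). I'll refine those.

```bash
python3 -c "
import cv2,numpy as np
im=cv2.imread('pics/w11.png')
o=[]
for x,y in [(178,43),(471,43),(191,217),(457,215)]:
    o.append(cv2.resize(im[y-14:y+15,x-19:x+20],(390,290),interpolation=cv2.INTER_NEAREST))
cv2.imwrite('pics/w11c.png',np.vstack([np.hstack(o[:2]),np.hstack(o[2:])]))"
```

```text
(no output)
```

View pics/w11c.png

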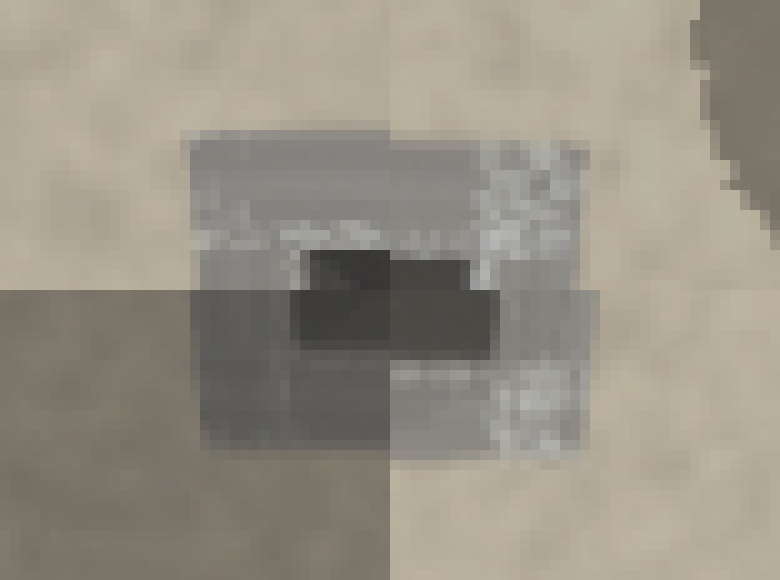

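```bash
python3 -c "
from fit import *
c=cams.calibration('wrist')
px=np.array([(178,42.4),(471.3,43),(457.5,217.8),(192,219)])-.5
w=np.array([atz(c,*p,65)[:2] for p in px]);print(w.round(1).tolist(),w.mean(0).round(2),[np.linalg.norm(w[i]-w[(i+1)%4]).round(1) for i in range(4)])
for a,b in [(0,1),(3,2)]: d=w[b]-w[a];print(np.degrees(np.arctan2(d[1],d[0])))
for a,b in [(3,0),(2,1)]: d=w[b]-w[a];print(np.degrees(np.arctan2(-d[0],d[1])))
from to import *
print(to(514,225,280,105))
"
```

```text
[[364.6, -235.4], [627.9, -218.6], [638.6, -380.1], [373.9, -396.8]] [ 501.26 -307.73] [np.float64(263.8), np.float64(161.9), np.float64(265.2), np.float64(161.7)]
3.660789104340162
3.6203674905188716
3.2993769265115307
3.7870167514972755
(array([607.8,  49.3,  -5. ]), np.float64(-0.201))
```

Call:
{"fn": "apply_moves", "kwargs": {
  "plan": [
    {"jaw": 0.2,"delta_pos": [55,0,0],"spin": -0.02},
    {"jaw": 0.2,"delta_pos": [115,0,0],"spin": -0.05},
    {"jaw": 0.2,"delta_pos": [175,0,0],"spin": -0.08},
    {"jaw": 0.2,"delta_pos": [235,0,0],"spin": -0.11},
    {"jaw": 0.2,"delta_pos": [295,0,0],"spin": -0.14},
    {"jaw": 0.2,"delta_pos": [350,0,0],"spin": -0.17},
    {"jaw": 0.2,"delta_pos": [390,0,0],"spin": -0.2},
    {"jaw": 0.2,"delta_pos": [400,0,0],"spin": -0.2}
  ]
}}

```text
time_s: 20.8
ee_pos: [477.3, 16.4, 276.3]
ee_rot: [179.1, 0.7, 105.1]
force: [-0.1, -0.5, -0.7]
gripper_width: 73.1
```

```bash
python3 -c "
from to import *
st();print(to(534,226,280,105))"
```

```text
t 20.8 [477.3  16.4 276.3] [179.1   0.7 105.1] F [-0.1 -0.5 -0.7] w 73.1 q [  1.   7.  96.  -0.  76. -14.]
(array([187.5, 109.5,  -4.3]), np.float64(0.002))
```

Call:
{"fn": "apply_moves", "kwargs": {
  "plan": [
    {"jaw": 0.2,"delta_pos": [45,25,-1],"spin": 0},
    {"jaw": 0.2,"delta_pos": [95,55,-2],"spin": 0},
    {"jaw": 0.2,"delta_pos": [140,82,-4],"spin": 0},
    {"jaw": 0.2,"delta_pos": [175,102,-4],"spin": 0},
    {"jaw": 0.2,"delta_pos": [187.5,109.5,-4],"spin": 0},
    {"jaw": 0.2,"delta_pos": [187.5,109.5,-4],"spin": 0},
    {"jaw": 0.2,"delta_pos": [187.5,109.5,-4],"spin": 0},
    {"jaw": 0.2,"delta_pos": [187.5,109.5,-4],"spin": 0}
  ]
}}

```text
time_s: 21.8
ee_pos: [533.9, 224.6, 280.0]
ee_rot: [179.1, 0.7, 105.0]
force: [-0.7, -0.7, 0.3]
gripper_width: 72.8
```

```bash
python3 -c "
from to import *
from fit import rect
c=cams.calibration('wrist');st();im=snap('wrist','w12.png')
print(proj(c,rect(277,174,[514,300.5,np.radians(15)],0)))
print(proj(c,rect(14,100,[514,300.5,np.radians(15)],63)))
"
```

```text
t 21.8 [533.9 224.6 280. ] [179.1   0.7 105. ] F [-0.7 -0.7  0.3] w 72.8 q [22. 16. 83. -1. 80.  7.]
[[452.26077889  46.80434143]
 [440.16944227 208.54574739]
 [201.20678088 208.86752619]
 [188.70017503  45.59243899]]
[[329.18190017  74.17243147]
 [328.73540245 183.64184462]
 [314.36284968 183.64720032]
 [313.8160399   74.11512295]]
```

View pics/w12.png

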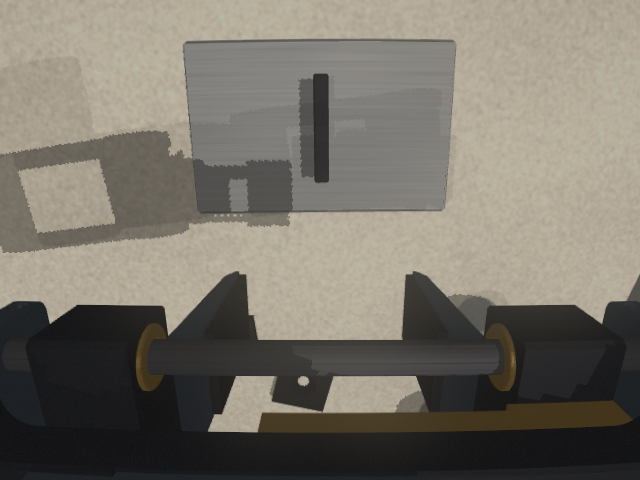

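The handle bar spans columns 313–329 and rows 73–183, matching the prediction to within 1 px. I'll check the lid's corners enlarged.

```bash
python3 -c "
import cv2,numpy as np
im=cv2.imread('pics/w12.png')
o=[]
for x,y in [(185,43),(455,43),(198,212),(442,210)]:
    o.append(cv2.resize(im[y-14:y+15,x-19:x+20],(390,290),interpolation=cv2.INTER_NEAREST))
cv2.imwrite('pics/w12c.png',np.vstack([np.hstack(o[:2]),np.hstack(o[2:])]))
cv2.imwrite('pics/w12b.png',cv2.resize(im[65:193,300:345],None,fx=4.5,fy=4.5,interpolation=cv2.INTER_NEAREST))"
```

```text
(no output)
```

View pics/w12c.png

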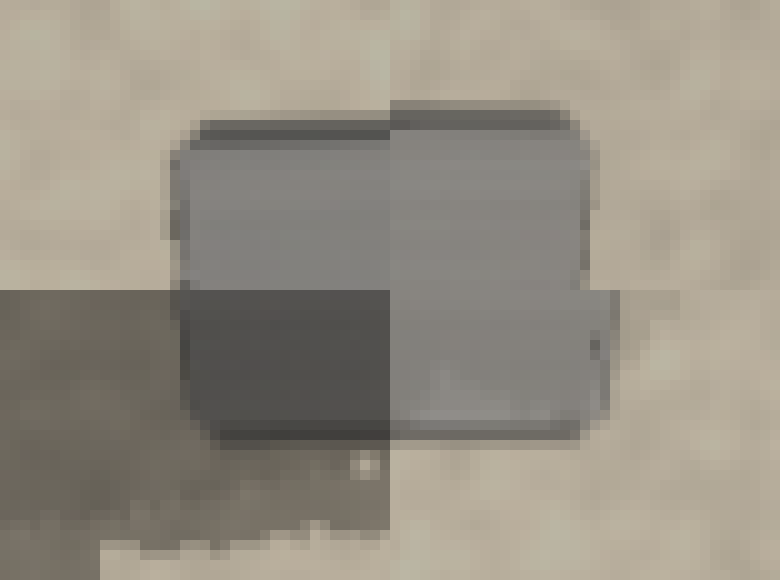

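View pics/w12b.png

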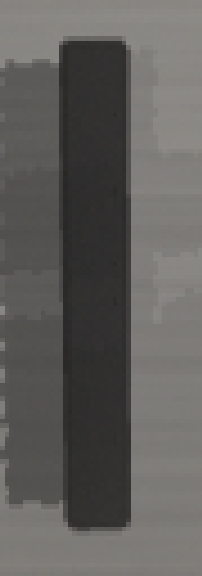

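```bash
python3 -c "
from to import *
c=cams.calibration('wrist')
px=np.array([(184.8,43.8),(455,42),(444.5,210),(198,212)])-.5
w=np.array([atz(c,*p,15)[:2] for p in px]);print(w.round(1).tolist(),w.mean(0).round(2),[np.linalg.norm(w[i]-w[(i+1)%4]).round(1) for i in range(4)])
for a,b in [(0,1),(3,2)]: d=w[b]-w[a];print(np.degrees(np.arctan2(d[1],d[0])))
for a,b in [(3,0),(2,1)]: d=w[b]-w[a];print(np.degrees(np.arctan2(-d[0],d[1])))
b=np.array([(321.1,73.4),(321.8,182.3)])-.5
q=np.array([atz(c,*p,63)[:2] for p in b]);d=q[0]-q[1];print(q.round(1),q.mean(0),np.linalg.norm(d),np.degrees(np.arctan2(-d[0],d[1])))
print(to(514,301.5,120,105))
"
```

```text
[[358.1, 348.4], [622.0, 422.1], [669.6, 254.3], [402.9, 180.9]] [513.15 301.42] [np.float64(274.1), np.float64(174.4), np.float64(276.7), np.float64(173.4)]
15.611863921045389
15.399851082126832
14.980969155086258
15.83538145989454
[[500.  349.8]
 [526.3 254.1]] [513.13497881 301.97230599] 99.2789529093191 15.343544939347014
(array([ 81.3,  -2. , 159. ]), np.float64(0.001))
```

Measurements are consistent. By the wrist camera the lid is at ≈(513,301.7), yaw 15.4°, and the pan at (501.3,-307.7), 3.6°. The fixed cameras put both about 1.5 mm lower in y, which is a common bias. I'll grasp the bar.

```bash
python3 -c "
from to import *
print(to(513.3,300.8,36,105.4))"
```

```text
(array([ 81.8,  -4.2, 243. ]), np.float64(-0.006))
```

Call:
{"fn": "apply_moves", "kwargs": {
  "plan": [
    {"jaw": 0.3,"delta_pos": [40,-2,40],"spin": -0.006},
    {"jaw": 0.3,"delta_pos": [80,-4,90],"spin": -0.006},
    {"jaw": 0.3,"delta_pos": [82,-4,140],"spin": -0.006},
    {"jaw": 0.4,"delta_pos": [82,-4,165],"spin": -0.006},
    {"jaw": 0.5,"delta_pos": [82,-4,180],"spin": -0.006},
    {"jaw": 0.5,"delta_pos": [82,-4,180],"spin": -0.006},
    {"jaw": 0.5,"delta_pos": [82,-4,180],"spin": -0.006},
    {"jaw": 0.5,"delta_pos": [82,-4,180],"spin": -0.006}
  ],
  "squeeze": 30
}}

```text
time_s: 22.85
ee_pos: [513.0, 301.8, 100.4]
ee_rot: [178.9, 0.7, 105.4]
force: [0.2, 0.3, 0.6]
gripper_width: 45.7
```

```bash
python3 -c "
from to import *
st();snap('wrist','w13.png');print(to(513.3,300.8,36,105.4))"
```

```text
t 22.85 [513.  301.8 100.4] [178.9   0.7 105.4] F [0.2 0.3 0.6] w 45.7 q [30. 25. 97. -1. 57. 15.]
(array([-0.2, -1. , 64.2]), np.float64(-0.001))
```

View pics/w13.png

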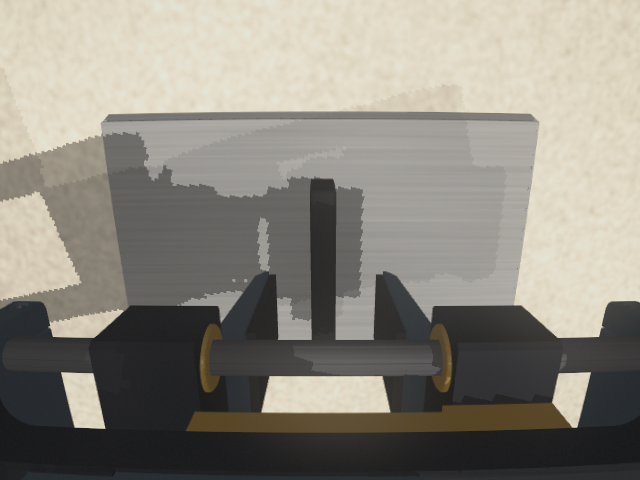

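The bar (323) lies midway between the fingers (276/376). I'll descend and close.

Call:
{"fn": "apply_moves", "kwargs": {
  "plan": [
    {"jaw": 0.5,"delta_pos": [0,-1,25],"spin": 0},
    {"jaw": 0.5,"delta_pos": [0,-1,48],"spin": 0},
    {"jaw": 0.5,"delta_pos": [0,-1,60],"spin": 0},
    {"jaw": 0.5,"delta_pos": [0,-1,64],"spin": 0},
    {"jaw": 0.7,"delta_pos": [0,-1,64],"spin": 0},
    {"jaw": 0.78,"delta_pos": [0,-1,64],"spin": 0},
    {"jaw": 0.95,"delta_pos": [0,-1,64],"spin": 0},
    {"jaw": 0.95,"delta_pos": [0,-1,64],"spin": 0}
  ]
}}

```text
time_s: 23.9
ee_pos: [513.2, 301.1, 36.7]
ee_rot: [178.9, 0.7, 105.4]
force: [-0.2, 0.0, 2.2]
gripper_width: 13.6
```

```bash
python3 -c "
from to import *
st()"
```

```text
t 23.9 [513.2 301.1  36.7] [178.9   0.7 105.4] F [-0.2  0.   2.2] w 13.6 q [ 30.  29. 101.  -1.  49.  15.]
```

Call:
{"fn": "apply_moves", "kwargs": {
  "plan": [
    {"jaw": 0.95,"delta_pos": [0,0,0],"spin": 0},
    {"jaw": 0.95,"delta_pos": [0,0,-5],"spin": 0},
    {"jaw": 0.95,"delta_pos": [0,0,-15],"spin": 0},
    {"jaw": 0.95,"delta_pos": [0,0,-35],"spin": 0},
    {"jaw": 0.95,"delta_pos": [0,0,-60],"spin": 0},
    {"jaw": 0.95,"delta_pos": [0,0,-90],"spin": 0},
    {"jaw": 0.95,"delta_pos": [0,0,-110],"spin": 0},
    {"jaw": 0.95,"delta_pos": [0,0,-120],"spin": 0}
  ]
}}

```text
time_s: 24.9
ee_pos: [510.9, 302.1, 158.1]
ee_rot: [178.8, 0.7, 105.4]
force: [0.0, 0.5, -4.3]
gripper_width: 13.8
```

```bash
python3 -c "
from to import *
st();snap('wrist','w14.png');snap('side','s14.png');print(to(501.3,-308.6,157,93.6))"
```

```text
t 24.9 [510.9 302.1 158.1] [178.8   0.7 105.4] F [ 0.   0.5 -4.3] w 13.8 q [30. 22. 93. -1. 64. 15.]
(array([-586.2, -171.4,    3.9]), np.float64(0.206))
```

View pics/w14.png

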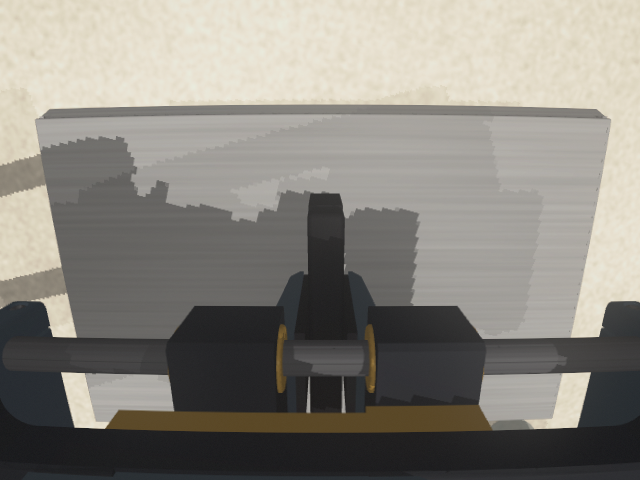

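View pics/s14.png

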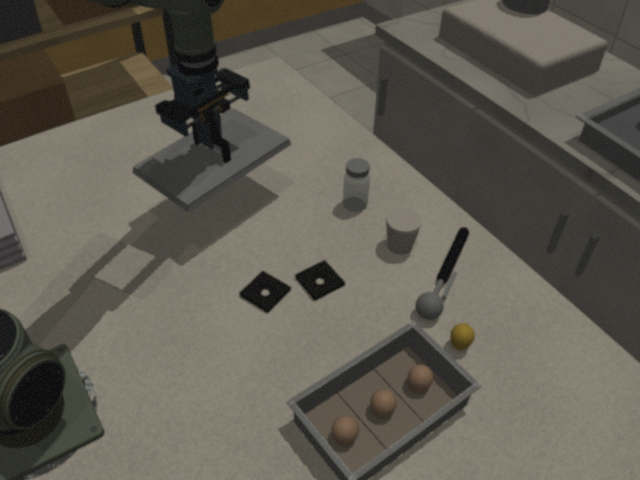

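The lid is held level (far edge at row 118, corners (37,118) and (610,118)), and the side view shows all three eggs in the pan. I'll check the lid's offset in the hand.

```bash
python3 -c "
from to import *
from scipy.spatial.transform import Rotation as Ro
c=cams.calibration('wrist');s=env.state();R=Ro.from_euler('xyz',s['ee_rot'],degrees=True).as_matrix();p=s['ee_pos']
im=cv2.imread('pics/w14.png')
for u,v in [(44,118.5),(604,118.5),(38,118.5),(610,118.5)]:
    w=atz(c,u,v,p[2]-21.7);print(w.round(1),(R.T@(w-p)).round(1), 'world-yaw frame', (Ro.from_euler('z',-s['ee_rot'][2],degrees=True).as_matrix()@(w-p)).round(1))
# same for lid on table, from w12-era
"
python3 -c "
import cv2,numpy as np
im=cv2.imread('pics/w14.png')
cv2.imwrite('pics/w14c.png',np.hstack([cv2.resize(im[100:130,x-20:x+20],(400,300),interpolation=cv2.INTER_NEAREST) for x in (45,605)]))"
```

```text
[361.3 350.6 135.9] [  86.7 -131.9   18. ] world-yaw frame [ 86.4 131.5 -21.7]
[619.  422.  135.9] [ 87.2 135.5  23.5] world-yaw frame [  87.  -135.9  -21.7]
[358.4 349.9 135.9] [  86.8 -134.9   17.9] world-yaw frame [ 86.5 134.5 -21.7]
[622.  423.  135.9] [ 87.3 138.6  23.5] world-yaw frame [  87.1 -139.1  -21.7]
```

View pics/w14c.png

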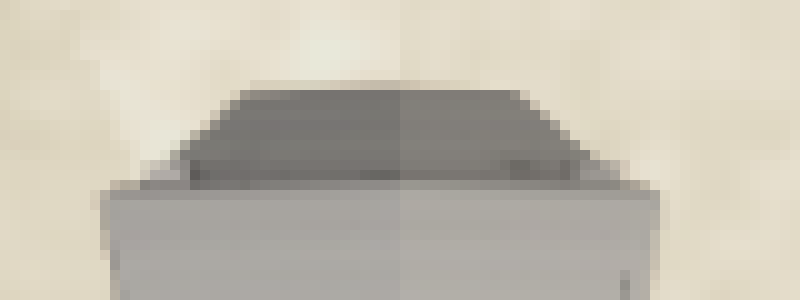

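Call:
{"fn": "apply_moves", "kwargs": {
  "plan": [
    {"jaw": 0.95,"delta_pos": [-25,-7,0],"spin": 0.02},
    {"jaw": 0.95,"delta_pos": [-75,-22,0],"spin": 0.05},
    {"jaw": 0.95,"delta_pos": [-130,-38,0],"spin": 0.08},
    {"jaw": 0.95,"delta_pos": [-185,-54,1],"spin": 0.11},
    {"jaw": 0.95,"delta_pos": [-240,-70,1],"spin": 0.14},
    {"jaw": 0.95,"delta_pos": [-290,-85,2],"spin": 0.17},
    {"jaw": 0.95,"delta_pos": [-325,-95,2],"spin": 0.2},
    {"jaw": 0.95,"delta_pos": [-335,-98,2],"spin": 0.206}
  ]
}}

```text
time_s: 26.0
ee_pos: [504.5, -48.8, 156.5]
ee_rot: [178.8, 0.4, 93.4]
force: [0.5, -0.2, -4.1]
gripper_width: 13.8
```

```bash
python3 -c "
from to import *
st();print(to(501.2,-307.5,157,93.6))"
```

```text
t 26.0 [504.5 -48.8 156.5] [178.8   0.4  93.4] F [ 0.5 -0.2 -4.1] w 13.8 q [ -7.  14. 104.  -0.  60. -10.]
(array([-258.1,  -18.7,    1. ]), np.float64(-0.004))
```

Call:
{"fn": "apply_moves", "kwargs": {
  "plan": [
    {"jaw": 0.95,"delta_pos": [-25,-2,0],"spin": 0},
    {"jaw": 0.95,"delta_pos": [-75,-5,0],"spin": 0},
    {"jaw": 0.95,"delta_pos": [-130,-9,0],"spin": 0},
    {"jaw": 0.95,"delta_pos": [-185,-13,0],"spin": 0},
    {"jaw": 0.95,"delta_pos": [-230,-16,0],"spin": 0},
    {"jaw": 0.95,"delta_pos": [-252,-18,1],"spin": -0.004},
    {"jaw": 0.95,"delta_pos": [-258,-18.7,1],"spin": -0.004},
    {"jaw": 0.95,"delta_pos": [-258,-18.7,1],"spin": -0.004}
  ]
}}

```text
time_s: 27.0
ee_pos: [501.1, -306.4, 156.3]
ee_rot: [178.9, 0.3, 93.6]
force: [-0.7, 1.1, -4.4]
gripper_width: 13.5
```

```bash
python3 -c "
from to import *
st();snap('side','s15.png');snap('scene','c15.png')
from scipy.spatial.transform import Rotation as Ro
s=env.state();print(Ro.from_euler('xyz',s['ee_rot'],degrees=True).as_matrix()[:,2])
print(to(501.2,-307.5,157,93.6))
for n,f in [('s15',(270,250,240,220)),('c15',(50,80,200,230))]:
    im=cv2.imread('pics/'+n+'.png');x,y,w,h=f;cv2.imwrite('pics/'+n+'z.png',np.clip(cv2.resize(im[y:y+h,x:x+w],None,fx=2.6,fy=2.6,interpolation=cv2.INTER_CUBIC)*1.5,0,255).astype(np.uint8))"
```

```text
t 27.0 [ 501.1 -306.4  156.3] [178.9   0.3  93.6] F [-0.7  1.1 -4.4] w 13.5 q [-33.  21.  94.   0.  64. -37.]
[ 0.02025299 -0.00466923 -0.99978398]
(array([-1.6, -0.1, -0.3]), np.float64(0.002))
```

View pics/s15z.png

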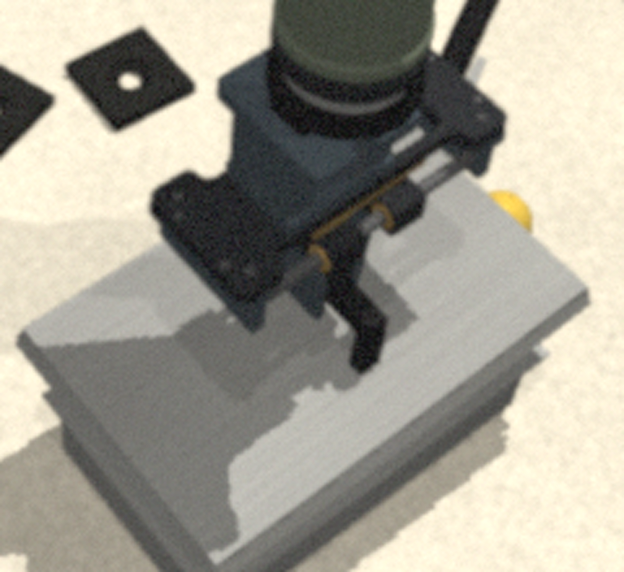

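View pics/c15z.png

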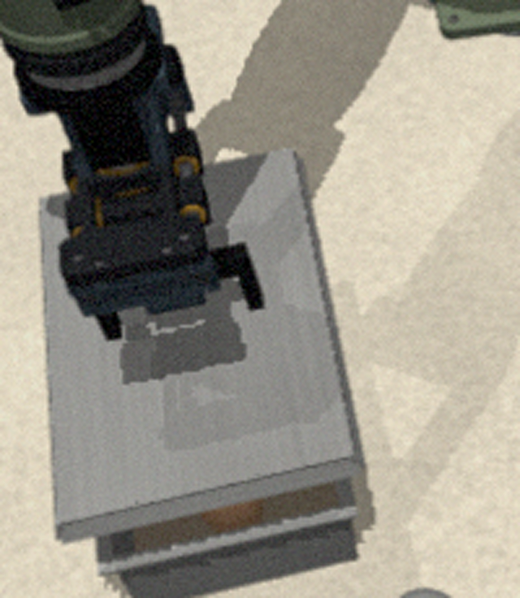

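Both views show the lid squarely over the pan. I'll lower it to just above the rim.

Call:
{"fn": "apply_moves", "kwargs": {
  "plan": [
    {"jaw": 0.95,"delta_pos": [-1,0,10],"spin": 0.002},
    {"jaw": 0.95,"delta_pos": [-1,0,25],"spin": 0.002},
    {"jaw": 0.95,"delta_pos": [-1,0,38],"spin": 0.002},
    {"jaw": 0.95,"delta_pos": [-1,0,45],"spin": 0.002},
    {"jaw": 0.95,"delta_pos": [-1,0,48],"spin": 0.002},
    {"jaw": 0.95,"delta_pos": [-1,0,49],"spin": 0.002},
    {"jaw": 0.95,"delta_pos": [-1,0,49],"spin": 0.002},
    {"jaw": 0.95,"delta_pos": [-1,0,49],"spin": 0.002}
  ]
}}

```text
time_s: 28.1
ee_pos: [502.5, -307.3, 108.1]
ee_rot: [178.8, 0.4, 93.6]
force: [-1.0, 0.6, -4.0]
gripper_width: 14.0
```

```bash
python3 -c "
from to import *
st();snap('side','s16.png');snap('scene','c16.png');snap('wrist','w16.png')
print(to(501,-307.5,90,93.6))
for n,f in [('s16',(270,290,230,190)),('c16',(60,140,150,190))]:
    im=cv2.imread('pics/'+n+'.png');x,y,w,h=f;cv2.imwrite('pics/'+n+'z.png',np.clip(cv2.resize(im[y:y+h,x:x+w],None,fx=3.1,fy=3.1,interpolation=cv2.INTER_CUBIC)*1.5,0,255).astype(np.uint8))"
```

```text
t 28.1 [ 502.5 -307.3  108.1] [178.8   0.4  93.6] F [-1.   0.6 -4. ] w 14.0 q [-33.  24.  97.   0.  58. -37.]
(array([-0.1, -1.7, 18. ]), np.float64(-0.0))
```

View pics/s16z.png

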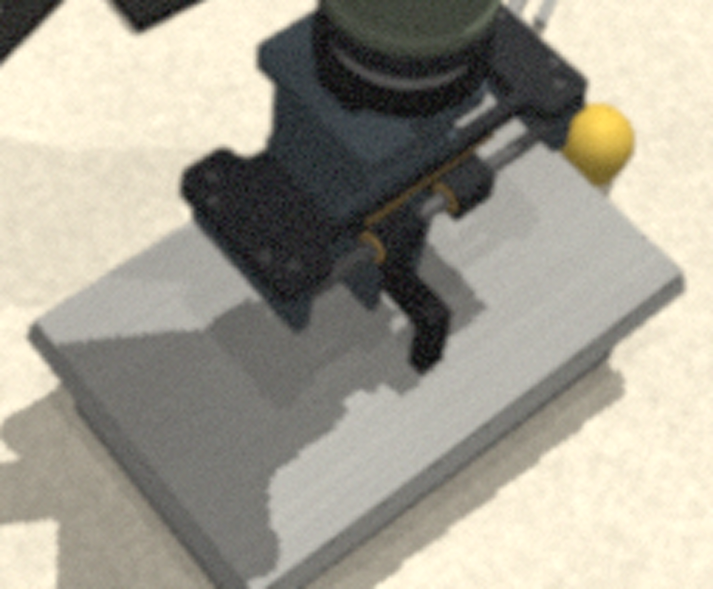

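View pics/c16z.png

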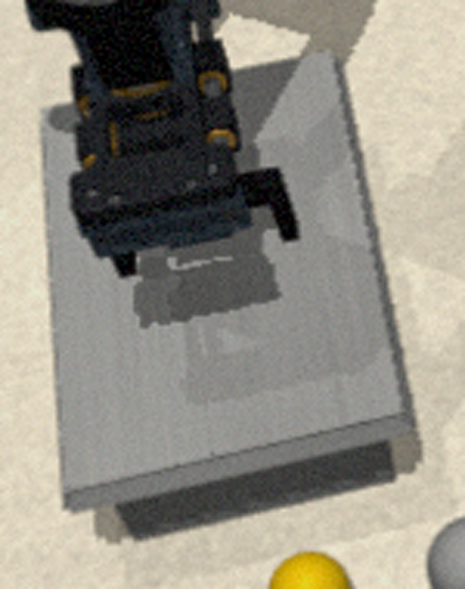

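View pics/w16.png

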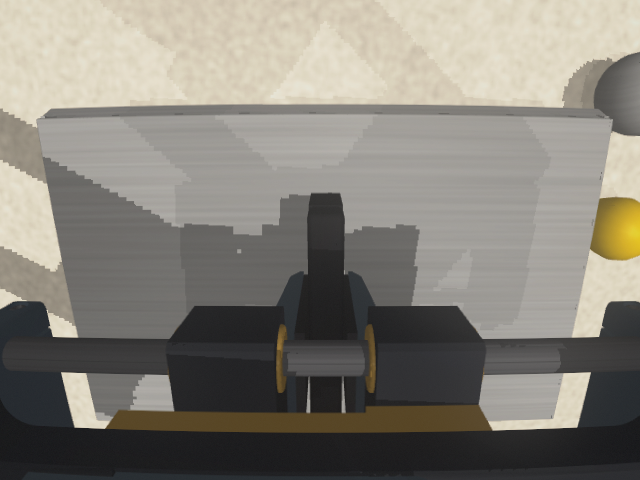

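The lid hovers square over the pan in all three views, with no contact force beyond its weight. I'll lower it slowly.

Call:
{"fn": "apply_moves", "kwargs": {
  "plan": [
    {"jaw": 0.95,"delta_pos": [0,-1.5,1],"spin": 0},
    {"jaw": 0.95,"delta_pos": [0,-1.5,2],"spin": 0},
    {"jaw": 0.95,"delta_pos": [0,-1.5,4],"spin": 0},
    {"jaw": 0.95,"delta_pos": [0,-1.6,6],"spin": 0},
    {"jaw": 0.95,"delta_pos": [0,-1.6,8],"spin": 0},
    {"jaw": 0.95,"delta_pos": [0,-1.7,10],"spin": 0},
    {"jaw": 0.95,"delta_pos": [0,-1.7,11],"spin": 0},
    {"jaw": 0.95,"delta_pos": [0,-1.7,11],"spin": 0}
  ]
}}

```text
time_s: 29.25
ee_pos: [500.9, -307.4, 96.9]
ee_rot: [178.8, 0.4, 93.6]
force: [0.4, 0.0, -4.5]
gripper_width: 13.7
```

```bash
python3 -c "
from to import *
st();print(env.state()['torque']);print(to(501,-307.5,90,93.6))"
```

```text
t 29.25 [ 500.9 -307.4   96.9] [178.8   0.4  93.6] F [ 0.4  0.  -4.5] w 13.7 q [-33.  24.  98.   0.  56. -37.]
[-0.07092369  0.07497396 -0.08719686]
(array([-0.1, -0.1,  6.9]), np.float64(-0.0))
```

The skirt is already about 5 mm past the rim with no contact force. I'll continue down.

Call:
{"fn": "apply_moves", "kwargs": {
  "plan": [
    {"jaw": 0.95,"delta_pos": [0,0,1],"spin": 0},
    {"jaw": 0.95,"delta_pos": [0,0,2],"spin": 0},
    {"jaw": 0.95,"delta_pos": [0,0,3],"spin": 0},
    {"jaw": 0.95,"delta_pos": [0,0,4],"spin": 0},
    {"jaw": 0.95,"delta_pos": [0,0,4.5],"spin": 0},
    {"jaw": 0.95,"delta_pos": [0,0,5],"spin": 0},
    {"jaw": 0.95,"delta_pos": [0,0,5],"spin": 0},
    {"jaw": 0.95,"delta_pos": [0,0,5],"spin": 0}
  ]
}}

```text
time_s: 30.25
ee_pos: [501.0, -307.4, 91.9]
ee_rot: [178.8, 0.4, 93.6]
force: [-0.3, -0.6, -3.4]
gripper_width: 13.7
```

```bash
python3 -c "
from to import *
st();print(env.state()['torque'])"
```

```text
t 30.25 [ 501.  -307.4   91.9] [178.8   0.4  93.6] F [-0.3 -0.6 -3.4] w 13.7 q [-33.  25.  99.   0.  55. -37.]
[-0.04773869  0.06737991  0.00078273]
```

Call:
{"fn": "apply_moves", "kwargs": {
  "plan": [
    {"jaw": 0.95,"delta_pos": [0,0,0.5],"spin": 0},
    {"jaw": 0.95,"delta_pos": [0,0,1],"spin": 0},
    {"jaw": 0.95,"delta_pos": [0,0,1.5],"spin": 0},
    {"jaw": 0.95,"delta_pos": [0,0,1.5],"spin": 0},
    {"jaw": 0.95,"delta_pos": [0,0,2],"spin": 0},
    {"jaw": 0.95,"delta_pos": [0,0,2],"spin": 0},
    {"jaw": 0.95,"delta_pos": [0,0,2],"spin": 0},
    {"jaw": 0.95,"delta_pos": [0,0,2],"spin": 0}
  ]
}}

```text
time_s: 31.25
ee_pos: [501.3, -307.5, 90.1]
ee_rot: [178.8, 0.4, 93.6]
force: [2.6, 1.9, 0.1]
gripper_width: 14.2
```

```bash
python3 -c "
from to import *
st();print(env.state()['torque'])"
```

```text
t 31.25 [ 501.3 -307.5   90.1] [178.8   0.4  93.6] F [2.6 1.9 0.1] w 14.2 q [-33.  25.  99.   0.  55. -37.]
[-0.07098233  0.19240492 -0.05112434]
```

The rim now carries the lid's weight, at the expected height (TCP 90.1, expected 89.7). I'll release.

Call:
{"fn": "apply_moves", "kwargs": {
  "plan": [
    {"jaw": 0.95,"delta_pos": [0,0,0.3],"spin": 0},
    {"jaw": 0.82,"delta_pos": [0,0,0.3],"spin": 0},
    {"jaw": 0.78,"delta_pos": [0,0,0.3],"spin": 0},
    {"jaw": 0.7,"delta_pos": [0,0,0.3],"spin": 0},
    {"jaw": 0.6,"delta_pos": [0,0,0.3],"spin": 0},
    {"jaw": 0.5,"delta_pos": [0,0,0.3],"spin": 0},
    {"jaw": 0.5,"delta_pos": [0,0,0],"spin": 0},
    {"jaw": 0.5,"delta_pos": [0,0,-3],"spin": 0}
  ]
}}

```text
time_s: 32.25
ee_pos: [501.1, -307.4, 93.0]
ee_rot: [178.8, 0.4, 93.6]
force: [0.5, 0.1, 0.3]
gripper_width: 45.7
```

Call:
{"fn": "apply_moves", "kwargs": {
  "plan": [
    {"jaw": 0.5,"delta_pos": [0,0,-15],"spin": 0},
    {"jaw": 0.5,"delta_pos": [0,0,-45],"spin": 0},
    {"jaw": 0.5,"delta_pos": [0,0,-90],"spin": 0},
    {"jaw": 0.5,"delta_pos": [0,0,-130],"spin": 0},
    {"jaw": 0.5,"delta_pos": [-30,0,-165],"spin": 0},
    {"jaw": 0.5,"delta_pos": [-65,0,-190],"spin": 0},
    {"jaw": 0.5,"delta_pos": [-77,0,-190],"spin": 0},
    {"jaw": 0.5,"delta_pos": [-77,0,-190],"spin": 0}
  ]
}}

```text
time_s: 33.25
ee_pos: [501.4, -383.0, 282.4]
ee_rot: [178.9, 0.2, 93.5]
force: [-0.8, -0.1, -0.5]
gripper_width: 45.5
```

```bash
python3 -c "
from to import *
st();snap('wrist','w17.png');snap('side','s17.png');snap('scene','c17.png')
for n,f in [('s17',(270,290,230,190)),('c17',(60,140,150,190))]:
    im=cv2.imread('pics/'+n+'.png');x,y,w,h=f;cv2.imwrite('pics/'+n+'z.png',np.clip(cv2.resize(im[y:y+h,x:x+w],None,fx=3.1,fy=3.1,interpolation=cv2.INTER_CUBIC)*1.5,0,255).astype(np.uint8))"
```

```text
t 33.25 [ 501.4 -383.   282.4] [178.9   0.2  93.5] F [-0.8 -0.1 -0.5] w 45.5 q [-39.  21.  76.   1.  82. -42.]
```

View pics/s17z.png

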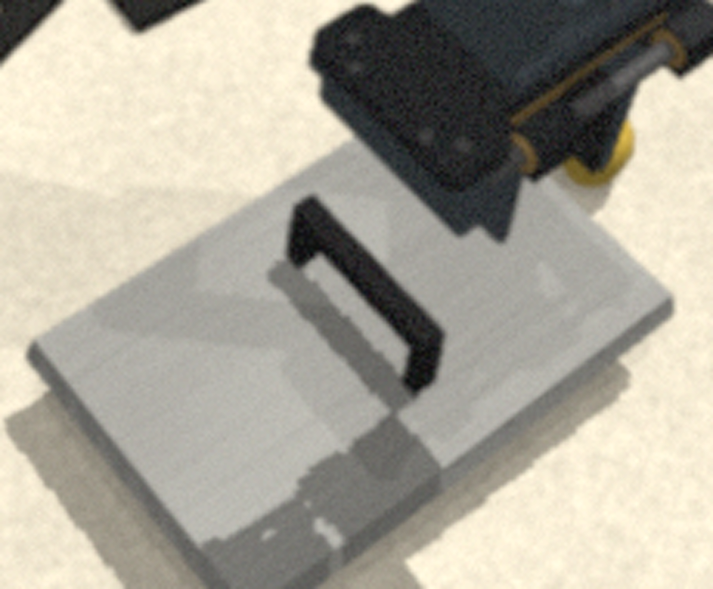

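View pics/c17z.png

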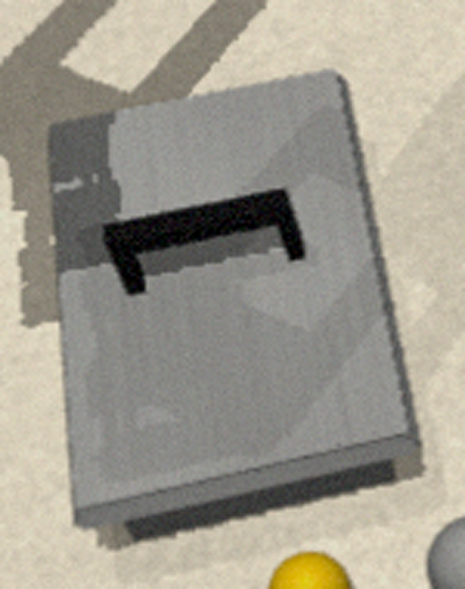

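View pics/w17.png

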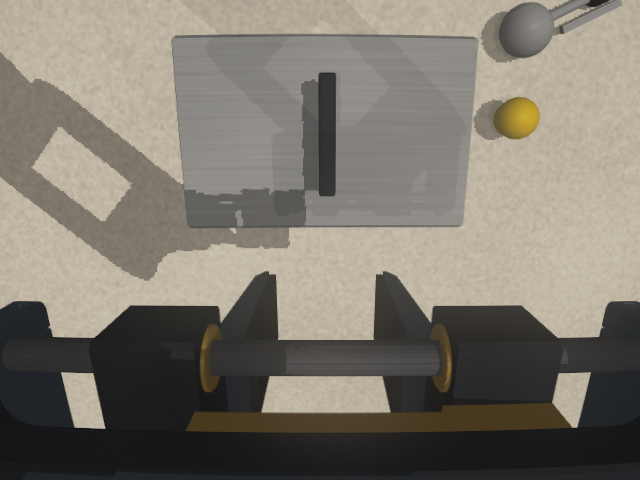

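```bash
python3 -c "
from to import *
c=cams.calibration('wrist')
im=cv2.imread('pics/w17.png')
px=np.array([(172.5,38.5),(477,38.8),(463,225.5),(187.5,226)])
w=np.array([atz(c,*p,68)[:2] for p in px]);print(w.round(1).tolist(),w.mean(0).round(2),[np.linalg.norm(w[i]-w[(i+1)%4]).round(1) for i in range(4)])
for a,b in [(0,1),(3,2)]: d=w[b]-w[a];print(np.degrees(np.arctan2(d[1],d[0])))
g=cv2.cvtColor(im,cv2.COLOR_BGR2GRAY)
b=(g[60:205,310:345]<60);ys,xs=np.nonzero(b);print(xs.min()+310,xs.max()+310,ys.min()+60,ys.max()+60)
q=np.array([atz(c,*p,116)[:2] for p in [(327.2,72.5),(327.2,195.5)]]);d=q[0]-q[1];print(q.round(1),q.mean(0),np.linalg.norm(d),np.degrees(np.arctan2(-d[0],d[1])))
C={n:cams.calibration(n) for n in ['side','scene']}
from fit import rect
P=[[501.5,-308.5,np.radians(3.6)]]
for n in C: print(n,proj(C[n],rect(277,174,P[0],68)).round(1).tolist(),proj(C[n],rect(277,174,P[0],53)).round(1).tolist())
"
```

```text
[[359.3, -229.1], [632.5, -210.6], [645.4, -383.7], [369.5, -400.9]] [ 501.68 -306.05] [np.float64(273.8), np.float64(173.6), np.float64(276.5), np.float64(172.2)]
3.8735769594504132
3.5740801068933328
319 334 73 195
[[ 498.5 -256.7]
 [ 505.  -354.9]] [ 501.7736821  -305.78814668] 98.37208449145594 3.769462703719602
side [[412.8, 314.0], [486.4, 383.6], [350.6, 486.0], [280.3, 398.3]] [[411.7, 319.3], [484.4, 388.5], [350.0, 490.1], [280.6, 403.1]]
scene [[191.2, 279.0], [83.2, 304.0], [74.8, 179.7], [167.5, 161.5]] [[192.5, 283.8], [86.1, 308.6], [77.3, 185.1], [168.9, 166.9]]
```

The checks agree. The lid is centred within about 2 mm of the pan, at yaw 3.7° against 3.6°, with apparent plate size right for rim height, so it isn't sitting proud. I'm handing in.

```bash
python3 -c "
from to import *
st();print(env.job_done())"
```

```text
t 33.4 [ 501.5 -381.9  282.2] [179.    0.2  93.6] F [-0.4  0.2 -0.2] w 45.3 q [-39.  21.  76.   1.  82. -42.]
the job is handed in; nothing more can be done
None
```

The job is handed in at 33.4 s of the 67 s allowed; the hand-in gives no verdict.

**Eggs:** I gripped both at 6 N and lowered each to light contact (4 N and about 5.5 N at the wrist) before letting go. The wrist and side pictures taken before the lid went on showed all three eggs upright in the pan's dimples. Once the lid was on they could no longer be seen.

**Lid:** I lowered it onto the rim until the rim carried its weight, then released it and drew the arm clear. The last wrist picture puts its centre about 0.4 mm (x) and 1.8 mm (y) from the pan's centre. Its yaw is about 3.7° against the pan's 3.6°. Its apparent size is right for lying fully down on the rim.

**Bystanders:** The arm never went near the shaker, the scoop or the portion cups. I did not measure their positions again at the end. I left the yellow look-alike beside the pan alone.

**What disagreed:**
- The wrist and fixed cameras differed by about 1–1.5 mm in y. I allowed for this when placing the lid.
- The tool had drifted to a tilt of about 1° while carrying the lid, so one end touched down slightly before the other.

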